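Seat a guide roller in paired V-blocks, home it on the end stop and clamp it

TASK

Take the aluminium roller from its wooden rest and lower it gently, without dropping it, into both vees of the clamping fixture, with its plain end towards the brass end stop and a little short of it. Keeping it seated, slide it along the vees until its end bears firmly but gently on the stop, then swing the red-handled clamp over and press its rubber foot down firmly on the roller, without forcing. Leave the roller clamped and touching the stop, leave the stop where it is set, and do not disturb the other loose things.

Things in the scene. Friction and masses are not known exactly. Their poses are not given: they have to be found in the camera images.
- roller: aluminium guide roller, a plain cylinder 30 mm in diameter and 200 mm long, 0.3 to 0.55 kg, lying at the start on a wooden rest with its axis 50 mm above the worktop. Origin on the axis at the middle of the 200 mm cylinder; x along the axis towards the plain end; the other (-x) end has a blue band and a dark journal 16 mm in diameter and 14 mm long beyond the cylinder. It may be turned about its own axis
- rest: fixed wooden rest, 150 x 64 mm foot 8 mm thick; two notched uprights 14 mm thick, centred 58 mm either side of its middle along x, carry the roller (notch as in the V-blocks, top 53 mm high); free between the uprights. Origin on the worktop under its middle, x along the roller
- fixture: fixed steel base plate of the clamping fixture, 260 x 110 x 12 mm, carrying two V-blocks, the brass end stop and the clamp. Origin on the worktop under the V axis; x along the V axis towards the end stop, y towards the clamp hinge, z up. The plate reaches from x = -112 to +148 mm
- v_blocks: two fixed steel 90 degree V-blocks in line, with the same frame as the fixture: one from x = -90 to -62 mm, one from x = 45 to 69 mm, V open 48 mm wide at its top, 61 mm above the worktop, blocks 68 mm wide; between them only the base plate, 12 mm high. The 30 mm roller lies seated with its axis at y = 0, 58 mm above the worktop
- end_stop: adjustable brass end stop, 34 mm wide, top 76 mm above the worktop, locked before the start so that its contact face lies somewhere from x = 103 to 119 mm in the fixture's frame. Origin in the centre of the contact face (a 20 mm steel button) on the V axis; x points away from the roller, as the fixture's x. With the plain end touching the face, the roller's origin lies 100 mm before it
- plain_end (a point): centre of the roller's plain end, 100 mm along x from the roller's origin
- clamp_arm (a joint): angle of the clamp arm in rad: 0 with the arm level and its rubber foot just on the seated roller, growing as the handle lifts; it starts open, at 1.75 to 1.95, past upright. Its hinge axis is parallel to the fixture's x; the hinge is stiff and stays where it is left, so the foot keeps its pressure when the handle is let go (moving it takes about 3 N at the handle); without a roller it would go on to -0.12
- clamp_pivot (a point): centre of the clamp's hinge, on the fixture at x = -76, y = 42, z = 81 mm. The arm is 16 mm thick along the fixture's x, closed it points to the fixture's -y; its foot is 42 mm and the end of its red handle 122 mm from the hinge
- clamp_grip (a point): middle of the red handle of the clamp arm (56 mm long, 16 x 16 mm), 95 mm from the hinge; its upper face (arm closed) lies 10 mm above the hinge axis. Moves with the arm; it can be pinched across its thickness from above (pads may slip as it turns) or pushed, and once past upright pressed down with closed fingers
- caliper: caliper lying loose on the worktop, 235 mm long; bystander
- test_print_2: small ribbed white test print, a cup 51 mm wide and 40 mm high; loose bystander
- reducer: small brass reducer fitting, 30 x 34 x 39 mm; loose bystander
- nozzle_3: brass nozzle cone, 30 x 34 x 44 mm; loose bystander
- hex_key_2: hex key, 105 mm long, lying near the front edge; loose bystander
- blue_lid: round blue lid, 76 mm wide and 11 mm high, near the front edge; loose bystander

How it is judged:
On the way, in this order (a step that is already met when the one before it is completed fails the run):
1. the roller, still handled by the fingers, bears in the vees, in line and seated within 2 mm (contact force between roller and v_blocks above 1.5 N and contact force between the fingers and roller above 1 N and z of roller in the frame of fixture below 0.06 m and angle between the x axis of roller and the x axis of fixture, either way round below 0.04 rad), for 0.2 s.
2. the seated roller's plain end is pressed on the end stop with more than 3 N (contact force between roller and end_stop above 3 N and distance between plain_end and end_stop below 0.004 m and z of roller in the frame of fixture below 0.06 m), for 0.2 s.
3. the clamp foot is pressed on the roller with more than 5 N (contact force between clamp_arm and roller above 5 N and value of joint clamp_arm below 0.05 rad), for 0.2 s.
At the end, for the whole second after the job is handed in: the roller lies at rest in both vees (axis within 1.5 mm of the V axis sideways and in height, in line within 0.02 rad) with its plain end within 1.5 mm of the end stop's face, the stop where it was (2 mm), and the clamp arm is down on it (below 0.04 rad) and still bears on it with more than 1 N (x of plain_end in the frame of end_stop between -0.0015 and 0.0015 m and z of roller in the frame of fixture between 0.0565 and 0.0595 m and y of roller in the frame of fixture between -0.0015 and 0.0015 m and angle between the x axis of roller and the x axis of fixture, either way round below 0.02 rad and value of joint clamp_arm below 0.04 rad and contact force between clamp_arm and roller above 1 N and linear speed of roller below 0.01 m/s and distance of end_stop from where it was at the start of the episode below 0.002 m); the robot touches nothing.
It fails at once if the roller is dropped or rammed into the vees (over 30 N while the clamp is open) (contact force between roller and v_blocks above 30 N and value of joint clamp_arm above 0.3 rad).
It fails at once if the roller is rammed on the end stop (over 25 N) (contact force between roller and end_stop above 25 N).
It fails at once if the clamp is forced or slammed (over 60 N at the foot) (contact force between clamp_arm and roller above 60 N).
It fails at once if another loose thing is disturbed (by more than 30 mm) (distance of any of caliper, test_print_2, reducer, nozzle_3, hex_key_2, blue_lid from where it was at the start of the episode above 0.03 m).
It also fails if it takes over 72 s, if anything falls off the work surface, if the arm or the gripper's body presses on something with over 40 N, if the wrist force passes 120 N, or if a joint passes its speed limit or range.

ROBOT

A 7-joint arm with a two-finger parallel gripper is mounted at the origin on a cart in front of the work surface, level with it; the furniture and walls round the work are solid. World frame = base frame: x ahead of the robot, y to its left, z up, the work surface at z = 0. Lengths are in m, angles in rad, forces in N, time in s.
With the tool pointing down it reaches from about 0.425 to 0.925 m from the base axis. Payload 6.8 kg.
Tool frame: the origin (TCP) lies on the mounting face of the last link; the fingertips stand 173 mm ahead of it and the grasp point (between the pads) lies 155 mm ahead of it; z points along the fingers, y is the line along which they close (so a half turn about z gives the same grasp; the last joint's range is limited). The gripper opens to 85 mm and grips with 20 to 120 N. Pads are 22 mm wide; open, the fingers measure 114 mm over their backs; the gripper's body (76 mm by 85 mm) begins 54 mm behind the grasp point. The pads swing forward as they close: fully open they stand 13 mm farther back than shut.
Start: joints at [-1.419, 0.477, 0.022, 1.555, -0.011, 1.109, -0.083], TCP at [0.173, 0.652, 0.405] pointing down, gripper open.
Joint ranges: [-2.96, 2.96], [-0.34, 2.1], [-1.41, 1.46], [0.24, 2.44], [-1.37, 4.51], [0.17, 1.92], [-2.96, 2.96]. Speed limits (rad/s): [2.39, 2.39, 3.14, 3.14, 3.14, 3.14, 3.14].

INTERFACE

Orientations are given as a rotation vector (axis times angle).
In Python, from bench import r gives the robot as it stands.
- The arm moves only by the tool arm_command, never from a script. Its argument "plan" is a list of rows, each an object of numbers: "claw": the closure, from 0 (fully open) to 1 (shut); "tx", "ty", "tz": the shift along the tool's x, y, z in m; "ax", "ay", "az": the turn, a rotation vector about the tool's x, y, z in degrees. A call has exactly 10 rows; each row shifts and turns the commanded pose from where the row before left it, along the tool's axes as they then stand; what a row does not reach is not made up. A row lasts 1/12 s, in which the tool goes at most 41.7 mm and 7.16 degrees, less where a joint would pass 70% of its speed; a pose out of reach is approached as far as the arm can. A call is refused whole if a number of a shift passes 0.0417 or a number of a turn 7.16, either way. A call with a gripper value outside its range is refused whole. The fingers move at their own pace and stop on an object; "squeeze" is the grip in N (left out, the last holds). Time passes only in rows, so rows that do not move let the fingers close, or fill a call up. It gives the time, the measured TCP pose, the force, the opening and the grip force at its end, in the units of the state.
- r.get_obs(): the state, without advancing time (a new reading comes with each control period).
- r.grab_frame(name): name is "side" or "top" or "wrist"; returns the picture (480x640x3 uint8, red, green, blue); there is no depth.
- r.camera_model(name): a dict with "fx", "fy", "cx", "cy" (pixels), "position" and "orientation" of the camera in the world; the wrist camera has in their place "tool_from_camera" (4x4, takes a point from camera to tool coordinates, whose origin is the TCP and whose axes are the flange's). Camera axes: x right, y up, looking along -z (the intrinsics and any distortion apply to the point x, -y, -z); pixel columns grow to the right and rows downward; lengths in m; the calibration is good to about 2 mm. A picture is of the moment at which its call begins: read the wrist's pose just before it. camera_model takes no time and is no camera call.
- r.hand_in(): hands the job in; it is judged then, once.
Trained networks look in the newest picture that a camera, given by its name, has taken for a name from the list of things; names that differ only in an ending like _2 or _b are one class to them, and where a whole thing is asked for, a point or a joint stands for the part that bears it (a point fixed in the world has none). Each returns a list of dicts, best first, with "confidence" (0 to 1); they miss things now and then, are a little off and sometimes report something else, mostly with a low value. They report only what shows in the picture. A call takes as long as a camera call.
- r.boxes_of(target, camera): "location" ([x, y, z] in m, in the coordinates of the camera as it stood for that picture, good to about 4 mm: the middle of the surface that is visible of it).
- r.tip_of(target, camera): "location" ([x, y, z] in m, in the coordinates of the camera as it stood for that picture, good to about 4 mm: a listed point, or the origin of a listed thing).
The state is a dict: "clock": time; "joints": joint angles; "qvel": joint speeds; "tau": joint torques, N m; "tcp_pos": TCP position; "orientation": TCP orientation; "contact_force": force on the tool from outside, world axes, zero at the start; "moment": the same for the moment, N m; "grip_width": finger opening in m; "gripper_force": force on a finger pad.
Only numpy, scipy, OpenCV 4.12 (cv2) and the standard library are available. Lean on these libraries where they do the work, as an engineer would, in place of code of your own. Each camera call takes 0.05 s, during which the arm holds its last target. There are 200 camera calls.

## Working session

There is one attempt and no reset: what is moved stays moved. The work goes in short steps, Python scripts to look and compute and a tool call to move; the robot and the scene stay as the last step left them, time stands still between calls to the robot, and variables do not carry over. Pictures are saved under pics/ and viewed, at most 10 in all, crops included, and the job is handed in when it is done.

Besides the shell and the picture viewer there is one more tool, called after "Emit:" as name([rows], argument=value, ...), one row to a line, values as JSON. arm_command: Moves the arm, as the interface text tells. Its arguments: {"type":"object","properties":{"plan":{"type":"array","items":{"type":"object","properties":{"claw":{"type":"number"},"tx":{"type":"number"},"ty":{"type":"number"},"tz":{"type":"number"},"ax":{"type":"number"},"ay":{"type":"number"},"az":{"type":"number"}}}},"squeeze":{"type":"number"}},"required":["plan"]}

```bash
mkdir -p pics; ls
cat > h.py <<'E'
import numpy as np, cv2
from scipy.spatial.transform import Rotation as R
from bench import r
def campose(n,obs=None):
    m=r.camera_model(n)
    if 'tool_from_camera' in m:
        o=obs or r.get_obs(); T=np.eye(4);T[:3,:3]=R.from_rotvec(o['orientation']).as_matrix();T[:3,3]=o['tcp_pos']
        return T@np.array(m['tool_from_camera']),m
    T=np.eye(4);q=np.array(m['orientation']);T[:3,:3]=R.from_rotvec(q).as_matrix() if q.size==3 else q.reshape(3,3)
    T[:3,3]=m['position'];return T,m
def w(n,p,T): return T[:3,:3]@np.array(p)+T[:3,3]
def look(n,name,targets=()):
    T,m=campose(n); im=r.grab_frame(n)
    cv2.imwrite('pics/'+name+'.png',im[:,:,::-1])
    for f,t in targets:
        for d in getattr(r,f)(t,n)[:2]: print(n,f,t,round(d['confidence'],2),np.round(w(n,d['location'],T),4))
    return T,m,im
def px2w(T,m,u,v,z):
    d=T[:3,:3]@np.array([(u-m['cx'])/m['fx'],-(v-m['cy'])/m['fy'],-1]); return T[:3,3]+d*(z-T[2,3])/d[2]
def w2px(T,m,p):
    c=T[:3,:3].T@(np.array(p)-T[:3,3]); return m['cx']+m['fx']*c[0]/-c[2], m['cy']-m['fy']*c[1]/-c[2]
E
python3 - <<'E'
from h import *
for n in('side','top','wrist'): print(r.camera_model(n))
L=[('tip_of',t) for t in ('roller','rest','fixture','end_stop','plain_end','clamp_pivot','clamp_grip')]
look('top','top0',L); look('side','side0',L)
o=r.get_obs();print(o)
E
```

```text
pics
{'fx': 496.8568322642993, 'fy': 496.8568322642993, 'cx': 317.5325309260029, 'cy': 241.58067583631728, 'position': array([ 0.54657088, -0.79994329,  0.75008328]), 'orientation': array([ 0.90532856, -0.00207606, -0.00770133])}
{'fx': 624.2458316791603, 'fy': 624.2458316791603, 'cx': 326.26829845686495, 'cy': 236.16500642698654, 'position': array([0.30142254, 0.03552334, 1.25399951]), 'orientation': array([ 0.16895965, -0.14724957, -1.45495361])}
{'fx': 374.10903769363455, 'fy': 374.10903769363455, 'cx': 331.3947402983839, 'cy': 239.49597947748, 'tool_from_camera': array([[-7.41575156e-04,  9.61578327e-01,  2.74529727e-01,
         7.07762861e-02],
       [ 9.99999697e-01,  6.48294299e-04,  4.30515065e-04,
        -1.97499876e-04],
       [ 2.35997899e-04,  2.74529963e-01, -9.61578517e-01,
         3.03152281e-02],
       [ 0.00000000e+00,  0.00000000e+00,  0.00000000e+00,
         1.00000000e+00]])}
top tip_of roller 0.65 [0.518  0.2893 0.049 ]
top tip_of rest 0.71 [ 0.5205  0.2878 -0.0016]
top tip_of fixture 0.62 [ 5.521e-01 -5.320e-02  4.000e-04]
top tip_of end_stop 0.67 [0.6339
[... 669 characters left out ...]

{'clock': 0.8, 'joints': array([-1.41911534,  0.47696504,  0.02238539,  1.55539029, -0.01150487,
        1.1092837 , -0.08307982]), 'qvel': array([ 0.00222232, -0.00196313,  0.0013663 ,  0.00068016, -0.00076036,
       -0.00198845,  0.00026551]), 'tau': array([-4.17073215e-05, -5.96262896e+01,  1.60630815e+00, -2.81526160e+01,
        1.25600531e-02,  1.68353636e-03,  4.06578818e-05]), 'tcp_pos': array([0.17337786, 0.65236857, 0.40473519]), 'orientation': array([-4.06898202e-01, -3.11510873e+00, -1.30643279e-04]), 'contact_force': array([-0.44758284, -0.08248987,  0.26389099]), 'moment': array([ 0.0644798 , -0.0036176 ,  0.07181135]), 'gripper_force': 0.0, 'grip_width': 0.08545210720117284}
```

View top.

View pics/top0.png

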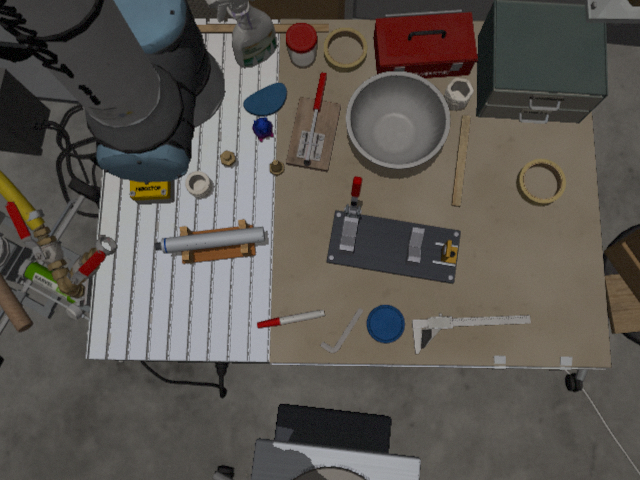

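View pics/side0.png

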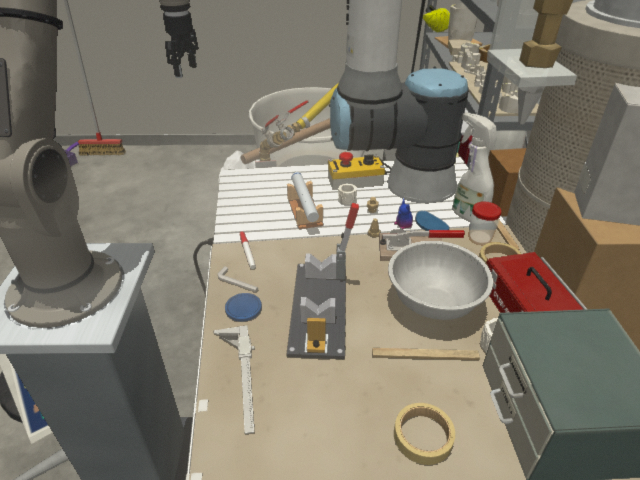

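```bash
cat >> h.py <<'E'
def tri(u1,v1,u2,v2):
    A=[];b=[]
    for n,u,v in(('top',u1,v1),('side',u2,v2)):
        T,m=campose(n);d=T[:3,:3]@np.array([(u-m['cx'])/m['fx'],-(v-m['cy'])/m['fy'],-1]);d/=np.linalg.norm(d);P=np.eye(3)-np.outer(d,d);A.append(P);b.append(P@T[:3,3])
    return np.linalg.lstsq(np.vstack(A),np.hstack(b),rcond=None)[0]
def go(pos,head,cur=None,):
    """tool-frame move to TCP pos (tool down), tool x heading deg"""
    o=cur or r.get_obs();M=R.from_rotvec(o['orientation']).as_matrix();p=o['tcp_pos']
    h=np.degrees(np.arctan2(M[1,0],M[0,0])); e=(head-h+180)%360-180
    d=M.T@(np.array(pos)-p)
    ch,sh=np.cos(np.radians(head)),np.sin(np.radians(head))
    Rt=np.array([[ch,sh,0],[sh,-ch,0],[0,0,-1]])
    rv=np.degrees(R.from_matrix(M.T@Rt).as_rotvec())
    print('tool heading %.2f; shift tool mm'%h,np.round(d*1000,1),'turn deg',np.round(rv,2),'(turn in tool after shift)')
E
python3 - <<'E'
from h import *
print('obst joint',tri(145,160,345,125),tri(205,95,425,170))
go([.50,.30,.37],103)
E
```

```text
obst joint [0.62456246 0.39999932 0.19154139] [0.82137214 0.34104313 0.08507166]
tool heading 165.12; shift tool mm [-406.2 -256.7   34.7] turn deg [ 0.   -0.   62.12] (turn in tool after shift)
```

Emit:
arm_command([
  {"tx": -0.03,"ty": -0.019},
  {"tx": -0.03,"ty": -0.019},
  {"tx": -0.03,"ty": -0.019},
  {"tx": -0.03,"ty": -0.019},
  {"tx": -0.03,"ty": -0.019},
  {"tx": -0.03,"ty": -0.019},
  {"tx": -0.03,"ty": -0.019},
  {"tx": -0.03,"ty": -0.019},
  {"tx": -0.03,"ty": -0.019},
  {"tx": -0.03,"ty": -0.019},
])

```text
invalid input at $.plan[0]: expected keys claw, tx, ty, tz, ax, ay, az
```

Emit:
arm_command([
  {"az": 6.2},
  {"az": 6.2},
  {"az": 6.2},
  {"az": 6.2},
  {"az": 6.2},
  {"az": 6.2},
  {"az": 6.2},
  {"az": 6.2},
  {"az": 6.2},
  {"az": 6.2},
])

```text
invalid input at $.plan[0]: expected keys claw, tx, ty, tz, ax, ay, az
```

Run:
```python
from h import *
print(np.round(r.get_obs()['joints'],2))
look('wrist','w1',[('tip_of','roller'),('tip_of','plain_end')])
go([.48,.28,.33],103)
```

```text
[-1.42  0.48  0.02  1.56 -0.01  1.11 -0.08]
tool heading 165.11; shift tool mm [-392.  -281.1   74.7] turn deg [ 0.   -0.   62.11] (turn in tool after shift)
```

View pics/w1.png

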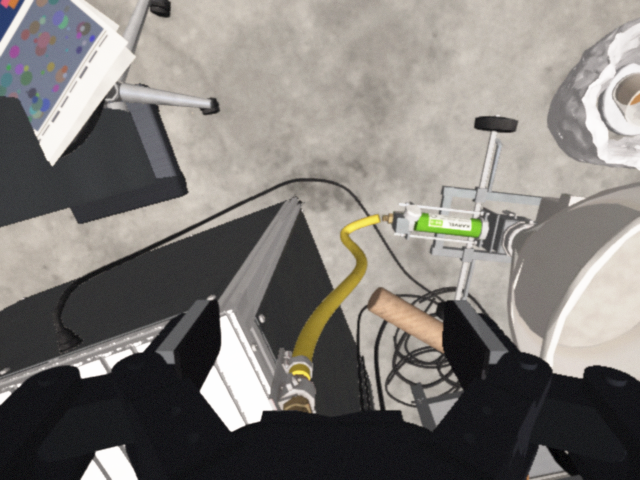

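The moves were refused (all keys needed); the wrist image shows only the floor beyond the table's left edge and the fingers at the bottom (210,330 and 460,330).

Emit:
arm_command([
  {"claw": 0,"tx": -0.03,"ty": -0.019,"tz": 0.005,"ax": 0,"ay": 0,"az": 0},
  {"claw": 0,"tx": -0.03,"ty": -0.019,"tz": 0.005,"ax": 0,"ay": 0,"az": 0},
  {"claw": 0,"tx": -0.03,"ty": -0.019,"tz": 0.005,"ax": 0,"ay": 0,"az": 0},
  {"claw": 0,"tx": -0.03,"ty": -0.019,"tz": 0.005,"ax": 0,"ay": 0,"az": 0},
  {"claw": 0,"tx": -0.03,"ty": -0.019,"tz": 0.005,"ax": 0,"ay": 0,"az": 0},
  {"claw": 0,"tx": -0.03,"ty": -0.019,"tz": 0.005,"ax": 0,"ay": 0,"az": 0},
  {"claw": 0,"tx": -0.03,"ty": -0.019,"tz": 0.005,"ax": 0,"ay": 0,"az": 0},
  {"claw": 0,"tx": -0.03,"ty": -0.019,"tz": 0.005,"ax": 0,"ay": 0,"az": 0},
  {"claw": 0,"tx": -0.03,"ty": -0.019,"tz": 0.005,"ax": 0,"ay": 0,"az": 0},
  {"claw": 0,"tx": -0.03,"ty": -0.019,"tz": 0.005,"ax": 0,"ay": 0,"az": 0},
])

```text
clock: 1.78
tcp_pos: [0.4155, 0.3903, 0.3547]
orientation: [0.407, 3.115, 0.001]
contact_force: [0.6, 0.6, -0.5]
grip_width: 0.0854
gripper_force: 0.0
```

Emit:
arm_command([
  {"claw": 0,"tx": 0,"ty": 0,"tz": 0,"ax": 0,"ay": 0,"az": 6.2},
  {"claw": 0,"tx": 0,"ty": 0,"tz": 0,"ax": 0,"ay": 0,"az": 6.2},
  {"claw": 0,"tx": 0,"ty": 0,"tz": 0,"ax": 0,"ay": 0,"az": 6.2},
  {"claw": 0,"tx": 0,"ty": 0,"tz": 0,"ax": 0,"ay": 0,"az": 6.2},
  {"claw": 0,"tx": 0,"ty": 0,"tz": 0,"ax": 0,"ay": 0,"az": 6.2},
  {"claw": 0,"tx": 0,"ty": 0,"tz": 0,"ax": 0,"ay": 0,"az": 6.2},
  {"claw": 0,"tx": 0,"ty": 0,"tz": 0,"ax": 0,"ay": 0,"az": 6.2},
  {"claw": 0,"tx": 0,"ty": 0,"tz": 0,"ax": 0,"ay": 0,"az": 6.2},
  {"claw": 0,"tx": 0,"ty": 0,"tz": 0,"ax": 0,"ay": 0,"az": 6.2},
  {"claw": 0,"tx": 0,"ty": 0,"tz": 0,"ax": 0,"ay": 0,"az": 6.2},
])

```text
clock: 2.62
tcp_pos: [0.4145, 0.3917, 0.3548]
orientation: [-1.96, -2.455, -0.001]
contact_force: [0.4, -0.3, 0.2]
grip_width: 0.0852
gripper_force: 0.0
```

Run:
```python
from h import *
o=r.get_obs();print(np.round(o['joints'],2),o['tcp_pos'],o['contact_force'],o['clock'])
look('wrist','w2',[('tip_of','roller'),('tip_of','plain_end'),('tip_of','rest')])
go([.48,.25,.33],103)
```

```text
[-1.13  0.37  0.34  1.88 -0.15  0.92 -0.5 ] [0.41450854 0.39174582 0.35484926] [ 0.40732476 -0.34834322  0.20351432] 2.6167
wrist tip_of roller 0.78 [0.5217 0.2833 0.0513]
wrist tip_of rest 0.73 [0.5189 0.2894 0.0017]
tool heading 103.32; shift tool mm [-153.1   31.1   24.8] turn deg [ 0.01 -0.    0.32] (turn in tool after shift)
```

View pics/w2.png

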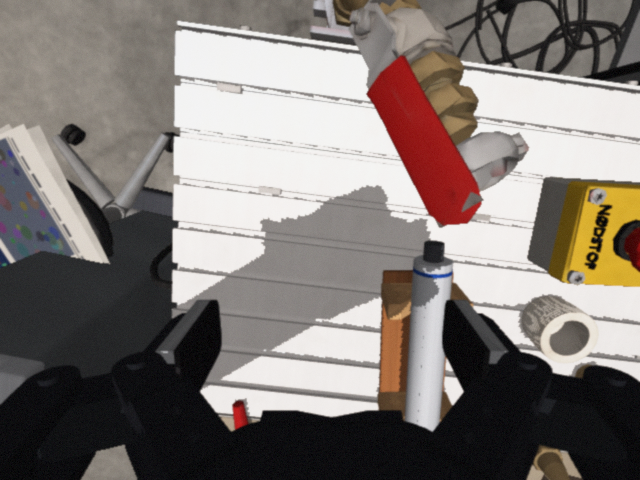

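Emit:
arm_command([
  {"claw": 0,"tx": -0.021,"ty": 0.0066,"tz": 0.003,"ax": 0,"ay": 0,"az": 0},
  {"claw": 0,"tx": -0.021,"ty": 0.0066,"tz": 0.003,"ax": 0,"ay": 0,"az": 0},
  {"claw": 0,"tx": -0.021,"ty": 0.0066,"tz": 0.003,"ax": 0,"ay": 0,"az": 0},
  {"claw": 0,"tx": -0.021,"ty": 0.0066,"tz": 0.003,"ax": 0,"ay": 0,"az": 0},
  {"claw": 0,"tx": -0.021,"ty": 0.0066,"tz": 0.003,"ax": 0,"ay": 0,"az": 0},
  {"claw": 0,"tx": -0.021,"ty": 0.0066,"tz": 0.003,"ax": 0,"ay": 0,"az": 0},
  {"claw": 0,"tx": -0.021,"ty": 0.0066,"tz": 0.003,"ax": 0,"ay": 0,"az": 0},
  {"claw": 0,"tx": -0.021,"ty": 0.0066,"tz": 0.003,"ax": 0,"ay": 0,"az": 0},
  {"claw": 0,"tx": 0,"ty": 0,"tz": 0,"ax": 0,"ay": 0,"az": 0},
  {"claw": 0,"tx": 0,"ty": 0,"tz": 0,"ax": 0,"ay": 0,"az": 0},
])

```text
clock: 3.65
tcp_pos: [0.5047, 0.2387, 0.3307]
orientation: [1.954, 2.46, -0.0]
contact_force: [0.2, 0.7, -0.3]
grip_width: 0.0857
gripper_force: 0.0
```

```bash
cat >> h.py <<'E'
def rollerfit(n,T,m,im,p0,ang,z,half=0.07,step=.005):
    """fit roller axis by bright-edge search across the axis; returns mid point & heading"""
    pass
E
python3 - <<'E'
from h import *
T,m,im=look('wrist','w3',[('tip_of','roller'),('tip_of','plain_end'),('tip_of','rest')])
for p in ([.52,.287,.05],[.543,.19,.05],[.497,.384,.05]): print(np.round(w2px(T,m,p)))
E
```

```text
wrist tip_of roller 0.76 [0.521  0.2818 0.0507]
wrist tip_of plain_end 0.87 [0.5379 0.1885 0.0493]
[372. 174.]
[369. 311.]
[376.   3.]
```

View pics/w3.png

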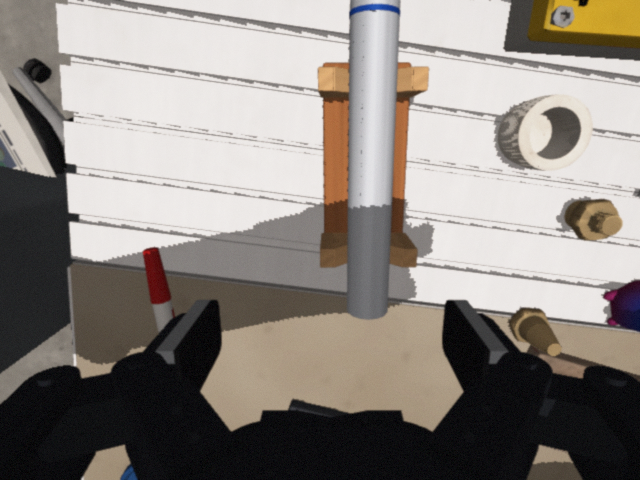

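Run:
```python
from h import *
o=r.get_obs();T,m=campose('wrist',o)
a=px2w(T,m,374.5,40,.05);b=px2w(T,m,367.7,300,.05);d=b-a;print(a,b,'roller x heading',np.degrees(np.arctan2(d[1],d[0])))
u=d/np.linalg.norm(d)
e=px2w(T,m,368,318,.065);e2=px2w(T,m,368,307,.05);print('end',e,e2)
print('upr',px2w(T,m,372,80,.053),px2w(T,m,368,250,.053))
for E_ in(e,):
  c=a+u*((E_-a)@u-.1); c[2]=.05;print('centre',c)
np.save('rol.npy',np.array([c,u]))
hd=np.degrees(np.arctan2(-u[1],-u[0]))
go([*(c+u*.005)[:2],.33],hd)
```

```text
[0.49942267 0.36767072 0.05      ] [0.53904816 0.20101788 0.05      ] roller x heading -76.62499402038317
end [0.53957428 0.19432258 0.065     ] [0.54068866 0.19565122 0.05      ]
upr [0.5035219  0.34521447 0.053     ] [0.52899494 0.2389173  0.053     ]
centre [0.51745074 0.29185014 0.05      ]
tool heading 103.27; shift tool mm [41.1 25.1  0.8] turn deg [ 0.   -0.04 -0.11] (turn in tool after shift)
```

Emit:
arm_command([
  {"claw": 0,"tx": 0.013,"ty": 0.0083,"tz": 0,"ax": 0,"ay": 0,"az": 0},
  {"claw": 0,"tx": 0.013,"ty": 0.0083,"tz": 0,"ax": 0,"ay": 0,"az": 0},
  {"claw": 0,"tx": 0.013,"ty": 0.0083,"tz": 0,"ax": 0,"ay": 0,"az": 0},
  {"claw": 0,"tx": 0,"ty": 0,"tz": 0.02,"ax": 0,"ay": 0,"az": 0},
  {"claw": 0,"tx": 0,"ty": 0,"tz": 0.02,"ax": 0,"ay": 0,"az": 0},
  {"claw": 0,"tx": 0,"ty": 0,"tz": 0.02,"ax": 0,"ay": 0,"az": 0},
  {"claw": 0,"tx": 0,"ty": 0,"tz": 0.02,"ax": 0,"ay": 0,"az": 0},
  {"claw": 0,"tx": 0,"ty": 0,"tz": 0.02,"ax": 0,"ay": 0,"az": 0},
  {"claw": 0,"tx": 0,"ty": 0,"tz": 0.018,"ax": 0,"ay": 0,"az": 0},
  {"claw": 0,"tx": 0,"ty": 0,"tz": 0.009,"ax": 0,"ay": 0,"az": 0},
])

```text
clock: 4.68
tcp_pos: [0.5181, 0.2845, 0.2016]
orientation: [-1.949, -2.462, 0.004]
contact_force: [-0.3, 0.4, 0.0]
grip_width: 0.0852
gripper_force: 0.0
```

Emit:
arm_command([
  {"claw": 0.4,"tx": 0,"ty": 0,"tz": 0,"ax": 0,"ay": 0,"az": 0},
  {"claw": 0.5,"tx": 0,"ty": 0,"tz": 0,"ax": 0,"ay": 0,"az": 0},
  {"claw": 0.6,"tx": 0,"ty": 0,"tz": 0,"ax": 0,"ay": 0,"az": 0},
  {"claw": 1,"tx": 0,"ty": 0,"tz": 0,"ax": 0,"ay": 0,"az": 0},
  {"claw": 1,"tx": 0,"ty": 0,"tz": 0,"ax": 0,"ay": 0,"az": 0},
  {"claw": 1,"tx": 0,"ty": 0,"tz": 0,"ax": 0,"ay": 0,"az": 0},
  {"claw": 1,"tx": 0,"ty": 0,"tz": 0,"ax": 0,"ay": 0,"az": 0},
  {"claw": 1,"tx": 0,"ty": 0,"tz": 0,"ax": 0,"ay": 0,"az": 0},
  {"claw": 1,"tx": 0,"ty": 0,"tz": 0,"ax": 0,"ay": 0,"az": 0},
  {"claw": 1,"tx": 0,"ty": 0,"tz": 0,"ax": 0,"ay": 0,"az": 0},
], squeeze=50)

```text
clock: 5.52
tcp_pos: [0.52, 0.284, 0.2051]
orientation: [1.953, 2.46, 0.004]
contact_force: [-0.9, 0.3, 5.6]
grip_width: 0.0284
gripper_force: 49.1
```

Emit:
arm_command([
  {"claw": 1,"tx": 0,"ty": 0,"tz": -0.004,"ax": 0,"ay": 0,"az": 0},
  {"claw": 1,"tx": 0,"ty": 0,"tz": -0.008,"ax": 0,"ay": 0,"az": 0},
  {"claw": 1,"tx": 0,"ty": 0,"tz": -0.014,"ax": 0,"ay": 0,"az": 0},
  {"claw": 1,"tx": 0,"ty": 0,"tz": -0.02,"ax": 0,"ay": 0,"az": 0},
  {"claw": 1,"tx": 0,"ty": 0,"tz": -0.02,"ax": 0,"ay": 0,"az": 0},
  {"claw": 1,"tx": 0,"ty": 0,"tz": -0.02,"ax": 0,"ay": 0,"az": 0},
  {"claw": 1,"tx": 0,"ty": 0,"tz": -0.02,"ax": 0,"ay": 0,"az": 0},
  {"claw": 1,"tx": 0,"ty": 0,"tz": -0.02,"ax": 0,"ay": 0,"az": 0},
  {"claw": 1,"tx": 0,"ty": 0,"tz": -0.01,"ax": 0,"ay": 0,"az": 0},
  {"claw": 1,"tx": 0,"ty": 0,"tz": -0.004,"ax": 0,"ay": 0,"az": 0},
])

```text
clock: 6.35
tcp_pos: [0.5196, 0.2836, 0.3455]
orientation: [1.953, 2.46, 0.004]
contact_force: [-0.2, -0.0, -5.0]
grip_width: 0.0286
gripper_force: 49.7
```

Run:
```python
from h import *
o=r.get_obs();print(o['contact_force'],o['grip_width'],o['tcp_pos'])
T,m,im=look('wrist','w4',[('tip_of','roller')])
L=[('tip_of',t) for t in ('fixture','end_stop','plain_end','clamp_pivot','roller','v_blocks')]
look('top','top1',L); look('side','side1',L)
o=r.get_obs();p=np.array([.552,-.051,0]);
go([.545,-.045,o['tcp_pos'][2]],86.1)
```

```text
[-0.24417464 -0.01630885 -5.01666161] 0.028622160326963415 [0.51964889 0.28359966 0.34548685]
wrist tip_of roller 0.96 [0.52   0.2841 0.189 ]
top tip_of fixture 0.92 [ 5.49e-01 -5.17e-02 -1.00e-04]
top tip_of end_stop 0.55 [ 0.5489 -0.1643  0.0573]
top tip_of plain_end 0.88 [0.5396 0.192  0.1855]
top tip_of plain_end 0.62 [0.6234 0.0196 0.1709]
top tip_of clamp_pivot 0.72 [0.6007 0.0224 0.0842]
top tip_of clamp_pivot 0.35 [0.5378 0.1934 0.1877]
top tip_of roller 0.67 [0.5173 0.2905 0.1908]
side tip_of fixture 0.95 [ 0.5535 -0.0481  0.0019]
side tip_of fixture 0.64 [ 0.5523 -0.1597  0.0581]
side tip_of end_stop 0.8 [ 0.5499 -0.1622  0.0578]
side tip_of plain_end 0.77 [0.5412 0.1881 0.1868]
side tip_of plain_end 0.33 [ 3.763e-01  2.070e-02 -2.000e-04]
side tip_of clamp_pivot 0.93 [0.598  0.0259 0.0816]
side tip_of clamp_pivot 0.2 [6.338e-01 3.446e-01 4.000e-04]
side tip_of roller 0.61 [0.5175 0.2867 0.188 ]
side tip_of v_blocks 0.65 [ 0.5544 -0.0569 -0.0049]
tool heading 103.11; shift tool mm [-325.9  -49.7   -0. ] turn deg [ 0.   -0.   17.01] (turn in tool after shift)
```

View pics/w4.png

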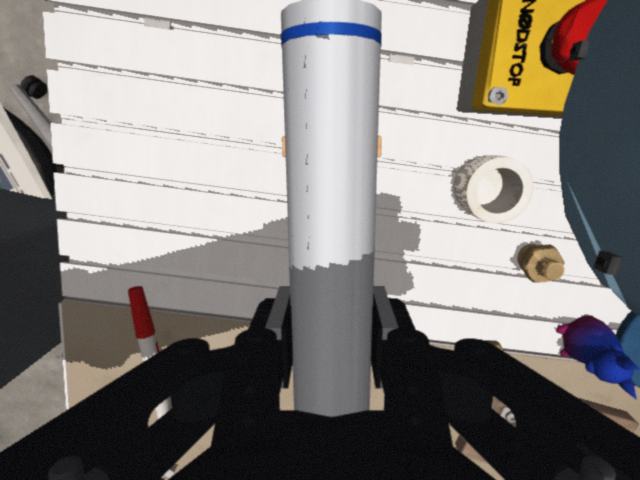

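Run:
```python
from h import *
im=cv2.imread('pics/top1.png');T,m=campose('top')
c=im[195:300,310:480].astype(int)
print(c[60,70],c[10,120],c[95,80])
mask=((c.max(2)<100)).astype(np.uint8)
mask=cv2.morphologyEx(mask,cv2.MORPH_CLOSE,np.ones((3,3)))
n,lab,st,_=cv2.connectedComponentsWithStats(mask);k=1+np.argmax(st[1:,4]);print(st[k])
cnt=cv2.findContours((lab==k).astype(np.uint8),0,cv2.CHAIN_APPROX_NONE)[0][0][:,0]+[310,195]
pts=np.array([px2w(T,m,u,v,.012)[:2] for u,v in cnt])
rect=cv2.minAreaRect((pts*1000).astype(np.float32));print(rect)
print(np.round(cv2.boxPoints(rect)))
# robust line fits on bottom long edge (min x world) & right short edge
big=cv2.resize(im[195:300,310:480],None,fx=4.7,fy=4.7,interpolation=cv2.INTER_CUBIC)
T2,m2=campose('side')
for u,v in [(.552,-.051)]: print(w2px(T,m,[u,v,.012]),w2px(T2,m2,[u,v,.012]))
s=cv2.imread('pics/side1.png')[240:365,270:370];s=cv2.resize(s,None,fx=4.5,fy=4.5,interpolation=cv2.INTER_CUBIC)
cv2.imwrite('pics/crop_top.png',big);cv2.imwrite('pics/crop_side.png',s)
```

```text
[74 69 65] [109 125 137] [ 98 116 127]
[  16    0  135   89 6022]
((570.6233520507812, -71.08853149414062), (259.98516845703125, 150.72471618652344), 86.62693786621094)
[[ 488. -196.]
 [ 638. -205.]
 [ 654.   54.]
 [ 503.   63.]]
(np.float64(384.048010309771), np.float64(245.04587187558343)) (np.float64(317.92768423209986), np.float64(297.7709796704405))
```

View pics/crop_top.png

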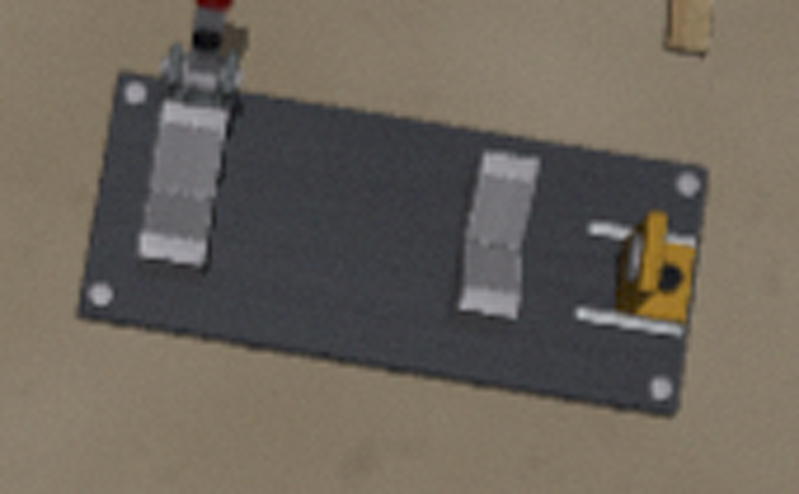

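Run:
```python
from h import *
T,m=campose('top')
f=lambda u,v,z: px2w(T,m,310+(u+.5)/4.7-.5,195+(v+.5)/4.7-.5,z)
P=np.array([f(119,73,.012),f(707,165,.012),f(80,318,.012),f(678,413,.012)])[:,:2]
L=np.array([[-112,55],[148,55],[-112,-55],[148,-55]])/1000
mp=P.mean(0);ml=L.mean(0);H=(L-ml).T@(P-mp);a=np.arctan2(H[0,1]-H[1,0],H[0,0]+H[1,1])
Rm=np.array([[np.cos(a),-np.sin(a)],[np.sin(a),np.cos(a)]]);o=mp-Rm@ml
print('fixture',o,np.degrees(a),'res mm',np.round((P-(L@Rm.T+o))*1e3,1))
for q in (f(180,190,.0368),f(494,243,.0368),f(632,258,.058),f(204,72,.081)): print('in fixture',np.round((Rm.T@(q[:2]-o))*1e3,1))
np.save('fix.npy',np.array([*o,a]))
```

```text
fixture [ 0.55329659 -0.05253607] -92.80841086305817 res mm [[-0.2 -0.9]
 [-0.3  1.3]
 [ 0.3 -1.3]
 [ 0.3  0.9]]
in fixture [-76.9   2.3]
in fixture [57.5  0.7]
in fixture [112.4  -1. ]
in fixture [-74.6  43.5]
```

```bash
cat >> h.py <<'E'
FO=np.array([.5540,-.0525]);FA=np.radians(-93.2)
FX=np.array([np.cos(FA),np.sin(FA)]);FY=np.array([-FX[1],FX[0]])
def fix(p): d=np.array(p)[:2]-FO; return np.array([d@FX,d@FY])
def wf(x,y): return FO+FX*x+FY*y
E
python3 - <<'E'
from h import *
o=r.get_obs();T,m=campose('wrist',o)
M=R.from_rotvec(o['orientation']).as_matrix()
z=o['tcp_pos'][2]-.155
for q in (px2w(T,m,333,413,z+.015),px2w(T,m,297,405,z),px2w(T,m,370,408,z),px2w(T,m,332,22,z+.015)): print(np.round(M.T@(q-o['tcp_pos']),4))
g=.005
print(wf(-.005+g,0)); go([*wf(-.005+g,0),.345],86.8)
E
```

```text
[-0.0248 -0.0007  0.14  ]
[-0.0339 -0.0149  0.155 ]
[-0.0354  0.0141  0.155 ]
[ 0.0978 -0.001   0.14  ]
[ 0.554  -0.0525]
tool heading 103.11; shift tool mm [-335.2  -42.6   -1.3] turn deg [ 0.   -0.   16.31] (turn in tool after shift)
```

Emit:
arm_command([
  {"claw": 1,"tx": -0.02,"ty": -0.0028,"tz": 0,"ax": 0,"ay": 0,"az": 0},
  {"claw": 1,"tx": -0.034,"ty": -0.0043,"tz": 0,"ax": 0,"ay": 0,"az": 0},
  {"claw": 1,"tx": -0.038,"ty": -0.0048,"tz": 0,"ax": 0,"ay": 0,"az": 0},
  {"claw": 1,"tx": -0.038,"ty": -0.0048,"tz": 0,"ax": 0,"ay": 0,"az": 0},
  {"claw": 1,"tx": -0.038,"ty": -0.0048,"tz": 0,"ax": 0,"ay": 0,"az": 0},
  {"claw": 1,"tx": -0.038,"ty": -0.0048,"tz": 0,"ax": 0,"ay": 0,"az": 0},
  {"claw": 1,"tx": -0.038,"ty": -0.0048,"tz": 0,"ax": 0,"ay": 0,"az": 0},
  {"claw": 1,"tx": -0.038,"ty": -0.0048,"tz": 0,"ax": 0,"ay": 0,"az": 0},
  {"claw": 1,"tx": -0.033,"ty": -0.0043,"tz": 0,"ax": 0,"ay": 0,"az": 0},
  {"claw": 1,"tx": -0.02,"ty": -0.0024,"tz": 0,"ax": 0,"ay": 0,"az": 0},
])

```text
clock: 7.98
tcp_pos: [0.5537, -0.0571, 0.3442]
orientation: [1.958, 2.454, -0.001]
contact_force: [0.4, -0.9, -3.5]
grip_width: 0.0284
gripper_force: 49.8
```

Emit:
arm_command([
  {"claw": 1,"tx": 0,"ty": 0,"tz": 0,"ax": 0,"ay": 0,"az": 4},
  {"claw": 1,"tx": 0,"ty": 0,"tz": 0,"ax": 0,"ay": 0,"az": 5},
  {"claw": 1,"tx": 0,"ty": 0,"tz": 0,"ax": 0,"ay": 0,"az": 4.3},
  {"claw": 1,"tx": 0,"ty": 0,"tz": 0,"ax": 0,"ay": 0,"az": 3},
  {"claw": 1,"tx": 0,"ty": 0,"tz": 0.01,"ax": 0,"ay": 0,"az": 0},
  {"claw": 1,"tx": 0,"ty": 0,"tz": 0.02,"ax": 0,"ay": 0,"az": 0},
  {"claw": 1,"tx": 0,"ty": 0,"tz": 0.02,"ax": 0,"ay": 0,"az": 0},
  {"claw": 1,"tx": 0,"ty": 0,"tz": 0.015,"ax": 0,"ay": 0,"az": 0},
  {"claw": 1,"tx": 0,"ty": 0,"tz": 0.005,"ax": 0,"ay": 0,"az": 0},
  {"claw": 1,"tx": 0,"ty": 0,"tz": 0,"ax": 0,"ay": 0,"az": 0},
])

```text
clock: 8.82
tcp_pos: [0.5533, -0.0521, 0.272]
orientation: [-2.28, -2.159, 0.004]
contact_force: [0.1, -0.4, -4.4]
grip_width: 0.0285
gripper_force: 49.8
```

Run:
```python
from h import *
o=r.get_obs();print(o['contact_force'],o['tcp_pos'],np.round(o['joints'],2))
go([*wf(0,0),.245],86.8)
for n in('top','side'):
    look(n,n+'2',[('tip_of','plain_end'),('tip_of','end_stop'),('tip_of','roller')])
a=cv2.imread('pics/top2.png')[180:300,310:480];b=cv2.imread('pics/side2.png')[190:370,260:400]
b=cv2.resize(b,None,fx=3.3,fy=3.3,interpolation=2);a=cv2.resize(a,None,fx=1.95,fy=1.95,interpolation=2)
h=max(a.shape[0],b.shape[0]);c=np.zeros((h,a.shape[1]+b.shape[1],3),np.uint8);c[:a.shape[0],:a.shape[1]]=a;c[:b.shape[0],a.shape[1]:]=b;print(c.shape)
cv2.imwrite('pics/c2.png',c)
```

```text
[ 0.12913622 -0.37399673 -4.4046602 ] [ 0.55332322 -0.05214138  0.27203738] [-0.39  0.49  0.48  1.98 -0.32  0.75  0.23]
tool heading 86.88; shift tool mm [-0.3  0.8 27. ] turn deg [-0.18  0.02  0.08] (turn in tool after shift)
top tip_of plain_end 0.91 [ 0.5468 -0.1438  0.1174]
top tip_of end_stop 0.53 [ 0.5504 -0.1657  0.056 ]
side tip_of plain_end 0.8 [ 0.5517 -0.1502  0.1162]
side tip_of plain_end 0.43 [ 0.552  -0.0493 -0.0006]
side tip_of end_stop 0.71 [ 0.5496 -0.162   0.0541]
side tip_of roller 0.58 [ 0.5542 -0.0465  0.1176]
(594, 794, 3)
```

View pics/c2.png

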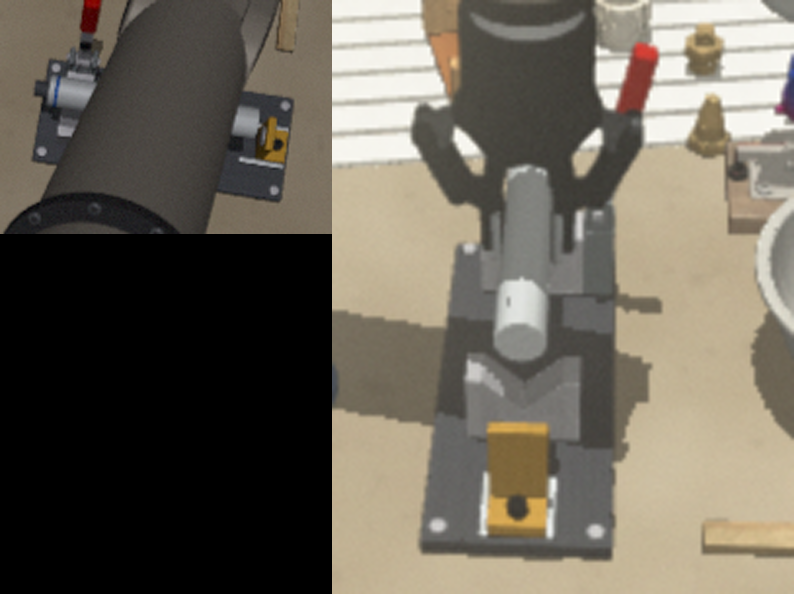

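Run:
```python
from h import *
T,m=campose('side')
f=lambda u,v,z: px2w(T,m,260+(u-332)/3.3,190+v/3.3,z)
for q in (f(522,330,.117),f(524,388,.0368),f(525,400,.0368),f(518,445,.07),f(487,423,.076),f(549,425,.076),f(468,383,.061),f(580,383,.061)): print(np.round(q,4),np.round(fix(q)*1e3,1))
```

```text
[ 0.5507 -0.1373  0.117 ] [84.9  1.5]
[ 0.5521 -0.1038  0.0368] [51.3  1. ]
[ 0.5526 -0.1137  0.0368] [61.2  2. ]
[ 0.5481 -0.1799  0.07  ] [127.5   1.3]
[ 0.531  -0.1688  0.076 ] [117.4 -16.5]
[ 0.5654 -0.1706  0.076 ] [117.3  18. ]
[ 0.5192 -0.1231  0.061 ] [ 72.4 -30.8]
[ 0.5847 -0.1236  0.061 ] [69.3 34.6]
```

Emit:
arm_command([
  {"claw": 1,"tx": 0,"ty": 0,"tz": 0.006,"ax": 0,"ay": 0,"az": 0},
  {"claw": 1,"tx": 0,"ty": 0,"tz": 0.01,"ax": 0,"ay": 0,"az": 0},
  {"claw": 1,"tx": 0,"ty": 0,"tz": 0.01,"ax": 0,"ay": 0,"az": 0},
  {"claw": 1,"tx": 0,"ty": 0,"tz": 0.01,"ax": 0,"ay": 0,"az": 0},
  {"claw": 1,"tx": 0,"ty": 0,"tz": 0.007,"ax": 0,"ay": 0,"az": 0},
  {"claw": 1,"tx": 0,"ty": 0,"tz": 0.004,"ax": 0,"ay": 0,"az": 0},
  {"claw": 1,"tx": 0,"ty": 0,"tz": 0.003,"ax": 0,"ay": 0,"az": 0},
  {"claw": 1,"tx": 0,"ty": 0,"tz": 0.002,"ax": 0,"ay": 0,"az": 0},
  {"claw": 1,"tx": 0,"ty": 0,"tz": 0.001,"ax": 0,"ay": 0,"az": 0},
  {"claw": 1,"tx": 0,"ty": 0,"tz": 0,"ax": 0,"ay": 0,"az": 0},
])

```text
clock: 10.05
tcp_pos: [0.5541, -0.0523, 0.2207]
orientation: [2.282, 2.159, 0.0]
contact_force: [1.0, -0.3, -4.4]
grip_width: 0.0288
gripper_force: 49.8
```

Emit:
arm_command([
  {"claw": 1,"tx": 0,"ty": 0,"tz": 0.0005,"ax": 0,"ay": 0,"az": 0},
  {"claw": 1,"tx": 0,"ty": 0,"tz": 0.0005,"ax": 0,"ay": 0,"az": 0},
  {"claw": 1,"tx": 0,"ty": 0,"tz": 0.0005,"ax": 0,"ay": 0,"az": 0},
  {"claw": 1,"tx": 0,"ty": 0,"tz": 0.0005,"ax": 0,"ay": 0,"az": 0},
  {"claw": 1,"tx": 0,"ty": 0,"tz": 0,"ax": 0,"ay": 0,"az": 0},
  {"claw": 1,"tx": 0,"ty": 0,"tz": 0,"ax": 0,"ay": 0,"az": 0},
  {"claw": 1,"tx": 0,"ty": 0,"tz": 0,"ax": 0,"ay": 0,"az": 0},
  {"claw": 1,"tx": 0,"ty": 0,"tz": 0,"ax": 0,"ay": 0,"az": 0},
  {"claw": 1,"tx": 0,"ty": 0,"tz": 0,"ax": 0,"ay": 0,"az": 0},
  {"claw": 1,"tx": 0,"ty": 0,"tz": 0,"ax": 0,"ay": 0,"az": 0},
])

```text
clock: 10.88
tcp_pos: [0.554, -0.0523, 0.2187]
orientation: [2.282, 2.159, 0.0]
contact_force: [0.6, -0.3, -3.7]
grip_width: 0.0285
gripper_force: 49.8
```

Emit:
arm_command([
  {"claw": 1,"tx": 0,"ty": 0,"tz": 0.0005,"ax": 0,"ay": 0,"az": 0},
  {"claw": 1,"tx": 0,"ty": 0,"tz": 0.0005,"ax": 0,"ay": 0,"az": 0},
  {"claw": 1,"tx": 0,"ty": 0,"tz": 0.0005,"ax": 0,"ay": 0,"az": 0},
  {"claw": 1,"tx": 0,"ty": 0,"tz": 0.0005,"ax": 0,"ay": 0,"az": 0},
  {"claw": 1,"tx": 0,"ty": 0,"tz": 0.0005,"ax": 0,"ay": 0,"az": 0},
  {"claw": 1,"tx": 0,"ty": 0,"tz": 0.0005,"ax": 0,"ay": 0,"az": 0},
  {"claw": 1,"tx": 0,"ty": 0,"tz": 0,"ax": 0,"ay": 0,"az": 0},
  {"claw": 1,"tx": 0,"ty": 0,"tz": 0,"ax": 0,"ay": 0,"az": 0},
  {"claw": 1,"tx": 0,"ty": 0,"tz": 0,"ax": 0,"ay": 0,"az": 0},
  {"claw": 1,"tx": 0,"ty": 0,"tz": 0,"ax": 0,"ay": 0,"az": 0},
])

```text
clock: 11.72
tcp_pos: [0.554, -0.0523, 0.2157]
orientation: [-2.282, -2.159, 0.0]
contact_force: [-0.3, 0.5, -3.5]
grip_width: 0.0287
gripper_force: 49.8
```

Emit:
arm_command([
  {"claw": 1,"tx": 0,"ty": 0,"tz": 0.0005,"ax": 0,"ay": 0,"az": 0},
  {"claw": 1,"tx": 0,"ty": 0,"tz": 0.0005,"ax": 0,"ay": 0,"az": 0},
  {"claw": 1,"tx": 0,"ty": 0,"tz": 0,"ax": 0,"ay": 0,"az": 0},
  {"claw": 1,"tx": 0,"ty": 0,"tz": 0,"ax": 0,"ay": 0,"az": 0},
  {"claw": 1,"tx": 0,"ty": 0,"tz": 0,"ax": 0,"ay": 0,"az": 0},
  {"claw": 1,"tx": 0,"ty": 0,"tz": 0,"ax": 0,"ay": 0,"az": 0},
  {"claw": 1,"tx": 0,"ty": 0,"tz": 0,"ax": 0,"ay": 0,"az": 0},
  {"claw": 1,"tx": 0,"ty": 0,"tz": 0,"ax": 0,"ay": 0,"az": 0},
  {"claw": 1,"tx": 0,"ty": 0,"tz": 0,"ax": 0,"ay": 0,"az": 0},
  {"claw": 1,"tx": 0,"ty": 0,"tz": 0,"ax": 0,"ay": 0,"az": 0},
])

```text
clock: 12.55
tcp_pos: [0.554, -0.0523, 0.2147]
orientation: [-2.282, -2.159, 0.0]
contact_force: [0.3, -0.5, -4.3]
grip_width: 0.0282
gripper_force: 49.8
```

Emit:
arm_command([
  {"claw": 1,"tx": 0,"ty": 0,"tz": 0.0005,"ax": 0,"ay": 0,"az": 0},
  {"claw": 1,"tx": 0,"ty": 0,"tz": 0.0005,"ax": 0,"ay": 0,"az": 0},
  {"claw": 1,"tx": 0,"ty": 0,"tz": 0,"ax": 0,"ay": 0,"az": 0},
  {"claw": 1,"tx": 0,"ty": 0,"tz": 0,"ax": 0,"ay": 0,"az": 0},
  {"claw": 1,"tx": 0,"ty": 0,"tz": 0,"ax": 0,"ay": 0,"az": 0},
  {"claw": 1,"tx": 0,"ty": 0,"tz": 0,"ax": 0,"ay": 0,"az": 0},
  {"claw": 1,"tx": 0,"ty": 0,"tz": 0,"ax": 0,"ay": 0,"az": 0},
  {"claw": 1,"tx": 0,"ty": 0,"tz": 0,"ax": 0,"ay": 0,"az": 0},
  {"claw": 1,"tx": 0,"ty": 0,"tz": 0,"ax": 0,"ay": 0,"az": 0},
  {"claw": 1,"tx": 0,"ty": 0,"tz": 0,"ax": 0,"ay": 0,"az": 0},
])

```text
clock: 13.38
tcp_pos: [0.5542, -0.0523, 0.2138]
orientation: [2.282, 2.158, 0.001]
contact_force: [2.6, 1.2, -4.3]
grip_width: 0.0285
gripper_force: 50.0
```

Emit:
arm_command([
  {"claw": 1,"tx": 0,"ty": 0,"tz": 0.0005,"ax": 0,"ay": 0,"az": 0},
  {"claw": 1,"tx": 0,"ty": 0,"tz": 0.0003,"ax": 0,"ay": 0,"az": 0},
  {"claw": 1,"tx": 0,"ty": 0,"tz": 0,"ax": 0,"ay": 0,"az": 0},
  {"claw": 1,"tx": 0,"ty": 0,"tz": 0,"ax": 0,"ay": 0,"az": 0},
  {"claw": 1,"tx": 0,"ty": 0,"tz": 0,"ax": 0,"ay": 0,"az": 0},
  {"claw": 1,"tx": 0,"ty": 0,"tz": 0,"ax": 0,"ay": 0,"az": 0},
  {"claw": 1,"tx": 0,"ty": 0,"tz": 0,"ax": 0,"ay": 0,"az": 0},
  {"claw": 1,"tx": 0,"ty": 0,"tz": 0,"ax": 0,"ay": 0,"az": 0},
  {"claw": 1,"tx": 0,"ty": 0,"tz": 0,"ax": 0,"ay": 0,"az": 0},
  {"claw": 1,"tx": 0,"ty": 0,"tz": 0,"ax": 0,"ay": 0,"az": 0},
])

```text
clock: 14.22
tcp_pos: [0.5545, -0.0523, 0.2133]
orientation: [2.282, 2.158, 0.002]
contact_force: [3.8, 0.9, 5.4]
grip_width: 0.0286
gripper_force: 50.8
```

Emit:
arm_command([
  {"claw": 1,"tx": 0,"ty": 0.0004,"tz": 0,"ax": 0,"ay": 0,"az": 0},
  {"claw": 1,"tx": 0,"ty": 0.0003,"tz": 0,"ax": 0,"ay": 0,"az": 0},
  {"claw": 1,"tx": 0,"ty": 0,"tz": 0,"ax": 0,"ay": 0,"az": 0},
  {"claw": 1,"tx": 0,"ty": 0,"tz": 0,"ax": 0,"ay": 0,"az": 0},
  {"claw": 1,"tx": 0,"ty": 0,"tz": 0,"ax": 0,"ay": 0,"az": 0},
  {"claw": 1,"tx": 0,"ty": 0,"tz": 0,"ax": 0,"ay": 0,"az": 0},
  {"claw": 1,"tx": 0,"ty": 0,"tz": 0,"ax": 0,"ay": 0,"az": 0},
  {"claw": 1,"tx": 0,"ty": 0,"tz": 0,"ax": 0,"ay": 0,"az": 0},
  {"claw": 1,"tx": 0,"ty": 0,"tz": 0,"ax": 0,"ay": 0,"az": 0},
  {"claw": 1,"tx": 0,"ty": 0,"tz": 0,"ax": 0,"ay": 0,"az": 0},
])

```text
clock: 15.05
tcp_pos: [0.5548, -0.0523, 0.2132]
orientation: [2.283, 2.158, 0.001]
contact_force: [3.0, -0.2, 6.0]
grip_width: 0.0289
gripper_force: 50.9
```

Run:
```python
from h import *
o=r.get_obs();print(o['contact_force'],o['moment'],o['tcp_pos']); go([*wf(0,0),.213],86.8)
for n in('top','side'):
    look(n,n+'3',[('tip_of','plain_end'),('tip_of','end_stop'),('tip_of','roller')])
```

```text
[ 3.03422095 -0.23122264  6.04551686] [ 0.0188809  -0.48514307 -0.10086473] [ 0.55477715 -0.05234743  0.21317042]
tool heading 86.79; shift tool mm [-0.2 -0.8  0.2] turn deg [ 0.02 -0.01 -0.01] (turn in tool after shift)
top tip_of plain_end 0.88 [ 0.5471 -0.1474  0.056 ]
top tip_of end_stop 0.65 [ 0.55   -0.162   0.0573]
top tip_of roller 0.22 [ 0.5199  0.2866 -0.001 ]
side tip_of plain_end 0.85 [ 0.5548 -0.1479  0.0565]
side tip_of end_stop 0.83 [ 0.55   -0.1638  0.057 ]
side tip_of roller 0.9 [ 0.5557 -0.0491  0.0573]
side tip_of roller 0.66 [ 0.5167  0.2889 -0.002 ]
```

Emit:
arm_command([
  {"claw": 1,"tx": -0.0005,"ty": 0.0005,"tz": 0,"ax": 0,"ay": 0,"az": 0},
  {"claw": 1,"tx": -0.001,"ty": 0,"tz": 0,"ax": 0,"ay": 0,"az": 0},
  {"claw": 1,"tx": -0.0015,"ty": 0,"tz": 0,"ax": 0,"ay": 0,"az": 0},
  {"claw": 1,"tx": -0.0015,"ty": 0,"tz": 0,"ax": 0,"ay": 0,"az": 0},
  {"claw": 1,"tx": -0.0015,"ty": 0,"tz": 0,"ax": 0,"ay": 0,"az": 0},
  {"claw": 1,"tx": -0.0015,"ty": 0,"tz": 0,"ax": 0,"ay": 0,"az": 0},
  {"claw": 1,"tx": -0.001,"ty": 0,"tz": 0,"ax": 0,"ay": 0,"az": 0},
  {"claw": 1,"tx": -0.0005,"ty": 0,"tz": 0,"ax": 0,"ay": 0,"az": 0},
  {"claw": 1,"tx": 0,"ty": 0,"tz": 0,"ax": 0,"ay": 0,"az": 0},
  {"claw": 1,"tx": 0,"ty": 0,"tz": 0,"ax": 0,"ay": 0,"az": 0},
])

```text
clock: 16.28
tcp_pos: [0.5548, -0.0587, 0.213]
orientation: [-2.278, -2.158, -0.003]
contact_force: [1.3, 6.6, 8.0]
grip_width: 0.0287
gripper_force: 51.1
```

Run:
```python
from h import *
o=r.get_obs();print(o['contact_force'],o['moment'],o['tcp_pos'])
for n in('top','side'):
    look(n,n+'4',[('tip_of','plain_end'),('tip_of','end_stop')])
```

```text
[1.30306997 6.64655927 8.03749298] [ 1.57479426 -0.26616119 -0.2747512 ] [ 0.55476063 -0.05868386  0.21302447]
top tip_of plain_end 0.86 [ 0.5459 -0.1488  0.0571]
top tip_of plain_end 0.19 [0.6041 0.0228 0.0812]
top tip_of end_stop 0.66 [ 0.5467 -0.1645  0.0558]
side tip_of plain_end 0.59 [ 0.5512 -0.1555  0.0558]
side tip_of end_stop 0.56 [ 0.5515 -0.1625  0.0583]
```

Emit:
arm_command([
  {"claw": 1,"tx": 0,"ty": 0,"tz": -0.0004,"ax": 0,"ay": 0,"az": 0},
  {"claw": 1,"tx": 0,"ty": 0,"tz": 0,"ax": 0,"ay": 0,"az": 0},
  {"claw": 1,"tx": -0.0005,"ty": 0,"tz": 0,"ax": 0,"ay": 0,"az": 0},
  {"claw": 1,"tx": -0.0005,"ty": 0,"tz": 0,"ax": 0,"ay": 0,"az": 0},
  {"claw": 1,"tx": -0.0005,"ty": 0,"tz": 0,"ax": 0,"ay": 0,"az": 0},
  {"claw": 1,"tx": -0.0005,"ty": 0,"tz": 0,"ax": 0,"ay": 0,"az": 0},
  {"claw": 1,"tx": -0.0005,"ty": 0,"tz": 0,"ax": 0,"ay": 0,"az": 0},
  {"claw": 1,"tx": -0.0005,"ty": 0,"tz": 0,"ax": 0,"ay": 0,"az": 0},
  {"claw": 1,"tx": 0,"ty": 0,"tz": 0,"ax": 0,"ay": 0,"az": 0},
  {"claw": 1,"tx": 0,"ty": 0,"tz": 0,"ax": 0,"ay": 0,"az": 0},
])

```text
clock: 17.42
tcp_pos: [0.5545, -0.0625, 0.2131]
orientation: [-2.279, -2.158, -0.002]
contact_force: [2.0, 4.4, 3.5]
grip_width: 0.0284
gripper_force: 50.5
```

Emit:
arm_command([
  {"claw": 1,"tx": -0.0005,"ty": 0,"tz": -0.0001,"ax": 0,"ay": 0,"az": 0},
  {"claw": 1,"tx": -0.0005,"ty": 0,"tz": 0,"ax": 0,"ay": 0,"az": 0},
  {"claw": 1,"tx": -0.0005,"ty": 0,"tz": 0,"ax": 0,"ay": 0,"az": 0},
  {"claw": 1,"tx": -0.0005,"ty": 0,"tz": 0,"ax": 0,"ay": 0,"az": 0},
  {"claw": 1,"tx": 0,"ty": 0,"tz": 0,"ax": 0,"ay": 0,"az": 0},
  {"claw": 1,"tx": 0,"ty": 0,"tz": 0,"ax": 0,"ay": 0,"az": 0},
  {"claw": 1,"tx": 0,"ty": 0,"tz": 0,"ax": 0,"ay": 0,"az": 0},
  {"claw": 1,"tx": 0,"ty": 0,"tz": 0,"ax": 0,"ay": 0,"az": 0},
  {"claw": 1,"tx": 0,"ty": 0,"tz": 0,"ax": 0,"ay": 0,"az": 0},
  {"claw": 1,"tx": 0,"ty": 0,"tz": 0,"ax": 0,"ay": 0,"az": 0},
])

```text
clock: 18.25
tcp_pos: [0.5544, -0.0647, 0.2131]
orientation: [-2.28, -2.158, -0.001]
contact_force: [2.4, 3.9, 2.3]
grip_width: 0.0285
gripper_force: 50.5
```

Emit:
arm_command([
  {"claw": 1,"tx": -0.0005,"ty": 0,"tz": 0,"ax": 0,"ay": 0,"az": 0},
  {"claw": 1,"tx": -0.0005,"ty": 0,"tz": 0,"ax": 0,"ay": 0,"az": 0},
  {"claw": 1,"tx": -0.0005,"ty": 0,"tz": 0,"ax": 0,"ay": 0,"az": 0},
  {"claw": 1,"tx": -0.0005,"ty": 0,"tz": 0,"ax": 0,"ay": 0,"az": 0},
  {"claw": 1,"tx": 0,"ty": 0,"tz": 0,"ax": 0,"ay": 0,"az": 0},
  {"claw": 1,"tx": 0,"ty": 0,"tz": 0,"ax": 0,"ay": 0,"az": 0},
  {"claw": 1,"tx": 0,"ty": 0,"tz": 0,"ax": 0,"ay": 0,"az": 0},
  {"claw": 1,"tx": 0,"ty": 0,"tz": 0,"ax": 0,"ay": 0,"az": 0},
  {"claw": 1,"tx": 0,"ty": 0,"tz": 0,"ax": 0,"ay": 0,"az": 0},
  {"claw": 1,"tx": 0,"ty": 0,"tz": 0,"ax": 0,"ay": 0,"az": 0},
])

```text
clock: 19.08
tcp_pos: [0.5542, -0.0667, 0.2131]
orientation: [-2.28, -2.158, -0.001]
contact_force: [3.0, 4.4, 2.2]
grip_width: 0.0286
gripper_force: 50.5
```

Emit:
arm_command([
  {"claw": 1,"tx": -0.0005,"ty": 0.0003,"tz": 0,"ax": 0,"ay": 0,"az": 0},
  {"claw": 1,"tx": -0.0005,"ty": 0,"tz": 0,"ax": 0,"ay": 0,"az": 0},
  {"claw": 1,"tx": -0.0005,"ty": 0,"tz": 0,"ax": 0,"ay": 0,"az": 0},
  {"claw": 1,"tx": -0.0005,"ty": 0,"tz": 0,"ax": 0,"ay": 0,"az": 0},
  {"claw": 1,"tx": 0,"ty": 0,"tz": 0,"ax": 0,"ay": 0,"az": 0},
  {"claw": 1,"tx": 0,"ty": 0,"tz": 0,"ax": 0,"ay": 0,"az": 0},
  {"claw": 1,"tx": 0,"ty": 0,"tz": 0,"ax": 0,"ay": 0,"az": 0},
  {"claw": 1,"tx": 0,"ty": 0,"tz": 0,"ax": 0,"ay": 0,"az": 0},
  {"claw": 1,"tx": 0,"ty": 0,"tz": 0,"ax": 0,"ay": 0,"az": 0},
  {"claw": 1,"tx": 0,"ty": 0,"tz": 0,"ax": 0,"ay": 0,"az": 0},
])

```text
clock: 19.92
tcp_pos: [0.5543, -0.0681, 0.2131]
orientation: [-2.278, -2.158, -0.002]
contact_force: [2.6, 5.6, 4.4]
grip_width: 0.0285
gripper_force: 50.6
```

Emit:
arm_command([
  {"claw": 1,"tx": -0.0005,"ty": 0,"tz": 0,"ax": 0,"ay": 0,"az": 0},
  {"claw": 1,"tx": -0.0005,"ty": 0,"tz": 0,"ax": 0,"ay": 0,"az": 0},
  {"claw": 1,"tx": 0,"ty": 0,"tz": 0,"ax": 0,"ay": 0,"az": 0},
  {"claw": 1,"tx": 0,"ty": 0,"tz": 0,"ax": 0,"ay": 0,"az": 0},
  {"claw": 1,"tx": 0,"ty": 0,"tz": 0,"ax": 0,"ay": 0,"az": 0},
  {"claw": 1,"tx": 0,"ty": 0,"tz": 0,"ax": 0,"ay": 0,"az": 0},
  {"claw": 1,"tx": 0,"ty": 0,"tz": 0,"ax": 0,"ay": 0,"az": 0},
  {"claw": 1,"tx": 0,"ty": 0,"tz": 0,"ax": 0,"ay": 0,"az": 0},
  {"claw": 1,"tx": 0,"ty": 0,"tz": 0,"ax": 0,"ay": 0,"az": 0},
  {"claw": 1,"tx": 0,"ty": 0,"tz": 0,"ax": 0,"ay": 0,"az": 0},
])

```text
clock: 20.75
tcp_pos: [0.5543, -0.0683, 0.2131]
orientation: [-2.277, -2.158, -0.003]
contact_force: [1.8, 8.1, 4.5]
grip_width: 0.0283
gripper_force: 50.7
```

Emit:
arm_command([
  {"claw": 1,"tx": -0.0005,"ty": 0,"tz": 0,"ax": 0,"ay": 0,"az": 0},
  {"claw": 1,"tx": -0.0005,"ty": 0,"tz": 0,"ax": 0,"ay": 0,"az": 0},
  {"claw": 1,"tx": -0.0005,"ty": 0,"tz": 0,"ax": 0,"ay": 0,"az": 0},
  {"claw": 1,"tx": 0,"ty": 0,"tz": 0,"ax": 0,"ay": 0,"az": 0},
  {"claw": 1,"tx": 0,"ty": 0,"tz": 0,"ax": 0,"ay": 0,"az": 0},
  {"claw": 1,"tx": 0,"ty": 0,"tz": 0,"ax": 0,"ay": 0,"az": 0},
  {"claw": 1,"tx": 0,"ty": 0,"tz": 0,"ax": 0,"ay": 0,"az": 0},
  {"claw": 1,"tx": 0,"ty": 0,"tz": 0,"ax": 0,"ay": 0,"az": 0},
  {"claw": 1,"tx": 0,"ty": 0,"tz": 0,"ax": 0,"ay": 0,"az": 0},
  {"claw": 1,"tx": 0,"ty": 0,"tz": 0,"ax": 0,"ay": 0,"az": 0},
])

```text
clock: 21.58
tcp_pos: [0.5544, -0.0686, 0.2131]
orientation: [-2.275, -2.158, -0.004]
contact_force: [1.6, 12.1, 4.9]
grip_width: 0.0288
gripper_force: 50.9
```

Run:
```python
from h import *
o=r.get_obs();print(o['contact_force'],o['moment'],o['tcp_pos'])
for n in('top','side'):
    look(n,n+'5',[('tip_of','plain_end'),('tip_of','end_stop')])
```

```text
[ 1.62946253 12.13993615  4.8930771 ] [ 2.37253382 -0.38890478 -0.44440494] [ 0.554369   -0.06861442  0.21309932]
top tip_of plain_end 0.87 [ 0.5445 -0.1569  0.0559]
top tip_of end_stop 0.51 [ 0.5484 -0.1638  0.058 ]
side tip_of plain_end 0.91 [ 0.5503 -0.1624  0.0561]
side tip_of end_stop 0.9 [ 0.5519 -0.1616  0.056 ]
side tip_of end_stop 0.68 [ 0.5503 -0.0482  0.0033]
```

Emit:
arm_command([
  {"claw": 1,"tx": 0.0008,"ty": 0,"tz": 0,"ax": 0,"ay": 0,"az": 0},
  {"claw": 1,"tx": 0.0008,"ty": 0,"tz": -0.0003,"ax": 0,"ay": 0,"az": 0},
  {"claw": 1,"tx": 0.0008,"ty": 0,"tz": 0,"ax": 0,"ay": 0,"az": 0},
  {"claw": 1,"tx": 0,"ty": 0,"tz": 0,"ax": 0,"ay": 0,"az": 0},
  {"claw": 0.75,"tx": 0,"ty": 0,"tz": 0,"ax": 0,"ay": 0,"az": 0},
  {"claw": 0.7,"tx": 0,"ty": 0,"tz": 0,"ax": 0,"ay": 0,"az": 0},
  {"claw": 0.6,"tx": 0,"ty": 0,"tz": 0,"ax": 0,"ay": 0,"az": 0},
  {"claw": 0.5,"tx": 0,"ty": 0,"tz": 0,"ax": 0,"ay": 0,"az": 0},
  {"claw": 0.4,"tx": 0,"ty": 0,"tz": 0,"ax": 0,"ay": 0,"az": 0},
  {"claw": 0.35,"tx": 0,"ty": 0,"tz": 0,"ax": 0,"ay": 0,"az": 0},
], squeeze=20)

```text
clock: 22.72
tcp_pos: [0.5538, -0.0708, 0.2133]
orientation: [-2.282, -2.157, 0.002]
contact_force: [-0.1, -0.3, -0.4]
grip_width: 0.0555
gripper_force: 0.0
```

Emit:
arm_command([
  {"claw": 0.35,"tx": 0,"ty": 0,"tz": 0,"ax": 0,"ay": 0,"az": 0},
  {"claw": 0.35,"tx": 0,"ty": 0,"tz": -0.004,"ax": 0,"ay": 0,"az": 0},
  {"claw": 0.35,"tx": 0,"ty": 0,"tz": -0.008,"ax": 0,"ay": 0,"az": 0},
  {"claw": 0.35,"tx": 0,"ty": 0,"tz": -0.015,"ax": 0,"ay": 0,"az": 0},
  {"claw": 0.35,"tx": 0,"ty": 0,"tz": -0.025,"ax": 0,"ay": 0,"az": 0},
  {"claw": 0.35,"tx": 0,"ty": 0,"tz": -0.03,"ax": 0,"ay": 0,"az": 0},
  {"claw": 0.35,"tx": 0,"ty": 0,"tz": -0.035,"ax": 0,"ay": 0,"az": 0},
  {"claw": 0.35,"tx": 0,"ty": 0,"tz": -0.035,"ax": 0,"ay": 0,"az": 0},
  {"claw": 0.35,"tx": 0,"ty": 0,"tz": -0.03,"ax": 0,"ay": 0,"az": 0},
  {"claw": 0.35,"tx": 0,"ty": 0,"tz": -0.015,"ax": 0,"ay": 0,"az": 0},
])

```text
clock: 23.55
tcp_pos: [0.5549, -0.0713, 0.4156]
orientation: [2.281, 2.155, 0.007]
contact_force: [0.7, -0.3, 0.1]
grip_width: 0.0555
gripper_force: 0.0
```

Run:
```python
from h import *
o=r.get_obs();print(o['contact_force'],o['tcp_pos'],o['clock'],np.round(o['joints'],2))
look('wrist','w6',[('tip_of','roller'),('tip_of','clamp_grip'),('tip_of','clamp_pivot')])
look('side','side6',[('tip_of','plain_end'),('tip_of','end_stop'),('tip_of','clamp_grip'),('tip_of','clamp_pivot'),('boxes_of','clamp_arm')])
look('top','top6',[('tip_of','plain_end'),('tip_of','end_stop'),('tip_of','clamp_grip'),('tip_of','clamp_pivot')])
```

```text
[ 0.73307937 -0.32151074  0.11298206] [ 0.55492822 -0.07126347  0.4155513 ] 23.55 [-0.44  0.3   0.57  1.86 -0.19  1.03  0.15]
wrist tip_of roller 0.74 [ 0.5463 -0.1636  0.0579]
wrist tip_of roller 0.72 [ 0.5547 -0.071   0.0595]
wrist tip_of clamp_grip 0.73 [0.6159 0.0223 0.1739]
wrist tip_of clamp_pivot 0.87 [0.6027 0.0193 0.0855]
side tip_of plain_end 0.62 [ 0.5503 -0.1657  0.0553]
side tip_of end_stop 0.83 [ 0.5502 -0.1583  0.0577]
side tip_of clamp_grip 0.55 [0.6198 0.0224 0.1748]
side tip_of clamp_pivot 0.66 [0.5977 0.0246 0.0811]
side tip_of clamp_pivot 0.58 [ 0.398  -0.2441 -0.0015]
side boxes_of clamp_arm 0.89 [0.6155 0.0107 0.1549]
side boxes_of clamp_arm 0.39 [ 0.5657 -0.1024  0.0491]
top tip_of end_stop 0.25 [ 0.3985 -0.2387 -0.0012]
top tip_of clamp_grip 0.57 [0.6223 0.0197 0.1687]
top tip_of clamp_pivot 0.73 [0.6013 0.0232 0.0828]
```

View pics/w6.png

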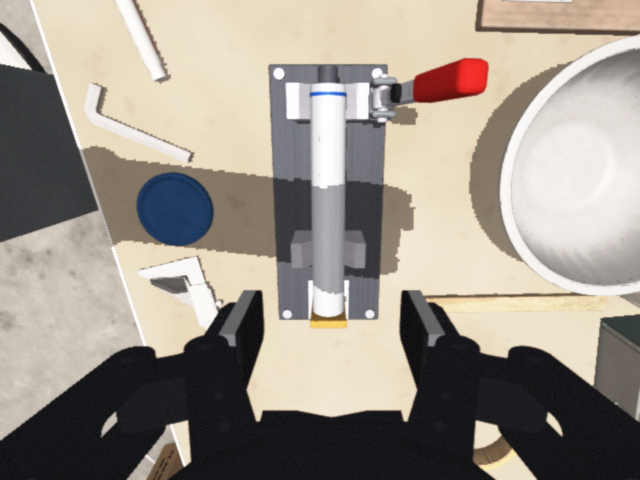

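Emit:
arm_command([
  {"claw": 0.6,"tx": 0.008,"ty": 0.011,"tz": 0,"ax": 0,"ay": 0,"az": 0},
  {"claw": 1,"tx": 0.018,"ty": 0.02,"tz": 0,"ax": 0,"ay": 0,"az": 0},
  {"claw": 1,"tx": 0.02,"ty": 0.022,"tz": 0,"ax": 0,"ay": 0,"az": 0},
  {"claw": 1,"tx": 0.02,"ty": 0.022,"tz": 0,"ax": 0,"ay": 0,"az": 0},
  {"claw": 1,"tx": 0.018,"ty": 0.018,"tz": 0,"ax": 0,"ay": 0,"az": 0},
  {"claw": 1,"tx": 0.01,"ty": 0.01,"tz": 0,"ax": 0,"ay": 0,"az": 0},
  {"claw": 1,"tx": 0,"ty": 0,"tz": 0,"ax": 0,"ay": 0,"az": 0},
  {"claw": 1,"tx": 0,"ty": 0,"tz": 0,"ax": 0,"ay": 0,"az": 0},
  {"claw": 1,"tx": 0,"ty": 0,"tz": 0,"ax": 0,"ay": 0,"az": 0},
  {"claw": 1,"tx": 0,"ty": 0,"tz": 0,"ax": 0,"ay": 0,"az": 0},
])

```text
clock: 25.13
tcp_pos: [0.662, 0.0164, 0.4108]
orientation: [2.284, 2.157, -0.001]
contact_force: [-0.2, 0.1, 0.2]
grip_width: -0.0001
gripper_force: 0.0
```

Run:
```python
from h import *
o=r.get_obs();print(o['grip_width'],o['tcp_pos'],fix(o['tcp_pos']))
go([*wf(-.076,.105),.3395],86.8)
T,m,im=look('wrist','w7',[('tip_of','clamp_grip'),('tip_of','plain_end')])
```

```text
-0.00012223389019337238 [0.66201559 0.01644244 0.41079155] [-0.07486453  0.1039987 ]
tool heading 86.71; shift tool mm [ 1.2  1.  71.3] turn deg [-0.02  0.02 -0.09] (turn in tool after shift)
wrist tip_of clamp_grip 0.64 [0.6186 0.021  0.1735]
wrist tip_of plain_end 0.61 [ 0.5455 -0.1656  0.0565]
```

View pics/w7.png

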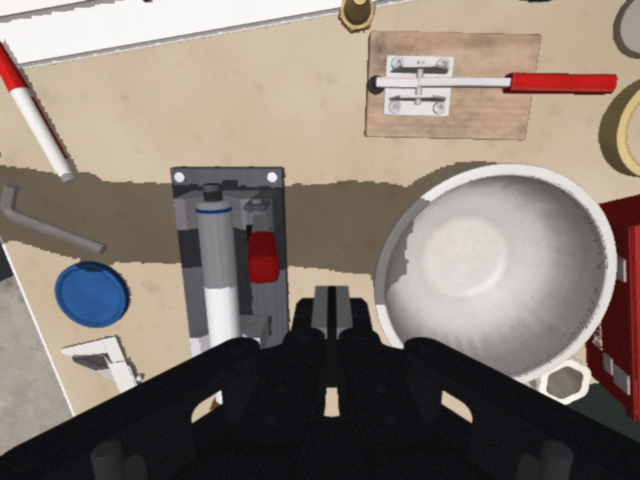

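Emit:
arm_command([
  {"claw": 1,"tx": 0.001,"ty": 0.001,"tz": 0.006,"ax": 0,"ay": 0,"az": 0},
  {"claw": 1,"tx": 0,"ty": 0,"tz": 0.014,"ax": 0,"ay": 0,"az": 0},
  {"claw": 1,"tx": 0,"ty": 0,"tz": 0.02,"ax": 0,"ay": 0,"az": 0},
  {"claw": 1,"tx": 0,"ty": 0,"tz": 0.018,"ax": 0,"ay": 0,"az": 0},
  {"claw": 1,"tx": 0,"ty": 0,"tz": 0.01,"ax": 0,"ay": 0,"az": 0},
  {"claw": 1,"tx": 0,"ty": 0,"tz": 0.003,"ax": 0,"ay": 0,"az": 0},
  {"claw": 1,"tx": 0,"ty": -0.003,"tz": 0,"ax": 0,"ay": 0,"az": 0},
  {"claw": 1,"tx": 0,"ty": -0.004,"tz": 0,"ax": 0,"ay": 0,"az": 0},
  {"claw": 1,"tx": 0,"ty": -0.004,"tz": 0,"ax": 0,"ay": 0,"az": 0},
  {"claw": 1,"tx": 0,"ty": -0.004,"tz": 0,"ax": 0,"ay": 0,"az": 0},
])

```text
clock: 26.12
tcp_pos: [0.6484, 0.0194, 0.3408]
orientation: [2.282, 2.158, 0.002]
contact_force: [3.0, -0.4, 0.6]
grip_width: -0.0
gripper_force: 1.4
```

Emit:
arm_command([
  {"claw": 1,"tx": 0,"ty": -0.003,"tz": 0,"ax": 0,"ay": 0,"az": 0},
  {"claw": 1,"tx": 0,"ty": -0.003,"tz": 0,"ax": 0,"ay": 0,"az": 0},
  {"claw": 1,"tx": 0,"ty": -0.003,"tz": 0,"ax": 0,"ay": 0,"az": 0},
  {"claw": 1,"tx": 0,"ty": -0.003,"tz": 0,"ax": 0,"ay": 0,"az": 0},
  {"claw": 1,"tx": 0,"ty": -0.003,"tz": 0,"ax": 0,"ay": 0,"az": 0},
  {"claw": 1,"tx": 0,"ty": -0.003,"tz": 0,"ax": 0,"ay": 0,"az": 0},
  {"claw": 1,"tx": 0,"ty": -0.003,"tz": 0,"ax": 0,"ay": 0,"az": 0},
  {"claw": 1,"tx": 0,"ty": -0.003,"tz": 0,"ax": 0,"ay": 0,"az": 0},
  {"claw": 1,"tx": 0,"ty": -0.003,"tz": 0,"ax": 0,"ay": 0,"az": 0},
  {"claw": 1,"tx": 0,"ty": -0.003,"tz": 0,"ax": 0,"ay": 0,"az": 0},
])

```text
clock: 26.95
tcp_pos: [0.6185, 0.0212, 0.3398]
orientation: [2.282, 2.159, 0.001]
contact_force: [2.5, 0.4, 2.1]
grip_width: 0.0003
gripper_force: 1.4
```

Run:
```python
from h import *
o=r.get_obs();print(o['contact_force'],o['tcp_pos'],fix(o['tcp_pos']))
look('side','s8',[('tip_of','clamp_grip')]);look('wrist','w8',[('tip_of','clamp_grip')])
```

```text
[2.45358212 0.38564241 2.05927273] [0.6184882  0.02117013 0.33978134] [-0.07715509  0.06027527]
side tip_of clamp_grip 0.53 [0.5962 0.0221 0.1743]
wrist tip_of clamp_grip 0.93 [0.591  0.0223 0.176 ]
```

Emit:
arm_command([
  {"claw": 1,"tx": 0,"ty": -0.006,"tz": -0.001,"ax": 0,"ay": 0,"az": 0},
  {"claw": 1,"tx": 0,"ty": -0.006,"tz": -0.0005,"ax": 0,"ay": 0,"az": 0},
  {"claw": 1,"tx": 0,"ty": -0.006,"tz": -0.0005,"ax": 0,"ay": 0,"az": 0},
  {"claw": 1,"tx": 0,"ty": -0.009,"tz": 0,"ax": 0,"ay": 0,"az": 0},
  {"claw": 1,"tx": 0,"ty": -0.0095,"tz": 0.002,"ax": 0,"ay": 0,"az": 0},
  {"claw": 1,"tx": 0,"ty": -0.009,"tz": 0.0025,"ax": 0,"ay": 0,"az": 0},
  {"claw": 1,"tx": 0,"ty": -0.009,"tz": 0.0035,"ax": 0,"ay": 0,"az": 0},
  {"claw": 1,"tx": 0,"ty": -0.006,"tz": 0.003,"ax": 0,"ay": 0,"az": 0},
  {"claw": 1,"tx": 0,"ty": -0.006,"tz": 0.003,"ax": 0,"ay": 0,"az": 0},
  {"claw": 1,"tx": 0,"ty": -0.006,"tz": 0.003,"ax": 0,"ay": 0,"az": 0},
])

```text
clock: 27.98
tcp_pos: [0.5457, 0.0253, 0.3245]
orientation: [2.282, 2.159, 0.0]
contact_force: [2.8, -0.1, 0.3]
grip_width: -0.0003
gripper_force: 1.1
```

Run:
```python
from h import *
o=r.get_obs();print(o['contact_force'],o['tcp_pos'],fix(o['tcp_pos']))
def th(p):
    y=42-fix(p)[1]*1e3; z=p[2]*1e3-81; print("y' %.0f z %.0f r %.0f th %.2f"%(y,z,np.hypot(y,z),np.arctan2(z,y)))
for n in('side','wrist'):
    T,m=campose(n);r.grab_frame(n)
    for d in r.tip_of('clamp_grip',n)[:1]: p=w(n,d['location'],T);print(d['confidence']);th(p)
```

```text
[ 2.80368789 -0.11498919  0.31377626] [0.54569665 0.02526316 0.32445914] [-0.07717841 -0.01263126]
0.62
y' 67 z 68 r 95 th 0.79
0.69
y' 74 z 63 r 97 th 0.70
```

Emit:
arm_command([
  {"claw": 1,"tx": 0,"ty": -0.005,"tz": 0.0045,"ax": 0,"ay": 0,"az": 0},
  {"claw": 1,"tx": 0,"ty": -0.005,"tz": 0.0045,"ax": 0,"ay": 0,"az": 0},
  {"claw": 1,"tx": 0,"ty": -0.005,"tz": 0.0045,"ax": 0,"ay": 0,"az": 0},
  {"claw": 1,"tx": 0,"ty": -0.005,"tz": 0.006,"ax": 0,"ay": 0,"az": 0},
  {"claw": 1,"tx": 0,"ty": -0.0045,"tz": 0.0065,"ax": 0,"ay": 0,"az": 0},
  {"claw": 1,"tx": 0,"ty": -0.0025,"tz": 0.0045,"ax": 0,"ay": 0,"az": 0},
  {"claw": 1,"tx": 0,"ty": -0.002,"tz": 0.004,"ax": 0,"ay": 0,"az": 0},
  {"claw": 1,"tx": 0,"ty": -0.001,"tz": 0.003,"ax": 0,"ay": 0,"az": 0},
  {"claw": 1,"tx": 0,"ty": 0,"tz": 0,"ax": 0,"ay": 0,"az": 0},
  {"claw": 1,"tx": 0,"ty": 0,"tz": 0,"ax": 0,"ay": 0,"az": 0},
])

```text
clock: 29.02
tcp_pos: [0.5159, 0.0268, 0.2868]
orientation: [-2.282, -2.158, 0.002]
contact_force: [-0.5, 0.4, -0.2]
grip_width: -0.0002
gripper_force: 0.0
```

```bash
cat >> h.py <<'E'
def th():
    o=r.get_obs();print(np.round(o['contact_force'],1),o['tcp_pos'],np.round(fix(o['tcp_pos']),4))
    for n in('side','wrist'):
        T,m=campose(n);r.grab_frame(n)
        for d in r.tip_of('clamp_grip',n)[:1]:
            p=w(n,d['location'],T);y=42-fix(p)[1]*1e3; z=p[2]*1e3-81; print(round(d['confidence'],2),"y' %.0f z %.0f r %.0f th %.2f"%(y,z,np.hypot(y,z),np.arctan2(z,y)))
E
python3 -c "
from h import *
th()"
```

```text
[-0.5  0.4 -0.2] [0.51588086 0.02681687 0.28675371] [-0.0771 -0.0425]
0.81 y' 92 z 26 r 96 th 0.27
0.69 y' 96 z 22 r 98 th 0.23
```

Emit:
arm_command([
  {"claw": 1,"tx": 0,"ty": -0.001,"tz": 0.0015,"ax": 0,"ay": 0,"az": 0},
  {"claw": 1,"tx": 0,"ty": -0.001,"tz": 0.002,"ax": 0,"ay": 0,"az": 0},
  {"claw": 1,"tx": 0,"ty": -0.001,"tz": 0.002,"ax": 0,"ay": 0,"az": 0},
  {"claw": 1,"tx": 0,"ty": -0.001,"tz": 0.002,"ax": 0,"ay": 0,"az": 0},
  {"claw": 1,"tx": 0,"ty": -0.001,"tz": 0.002,"ax": 0,"ay": 0,"az": 0},
  {"claw": 1,"tx": 0,"ty": -0.001,"tz": 0.002,"ax": 0,"ay": 0,"az": 0},
  {"claw": 1,"tx": 0,"ty": 0,"tz": 0.002,"ax": 0,"ay": 0,"az": 0},
  {"claw": 1,"tx": 0,"ty": 0,"tz": 0.0015,"ax": 0,"ay": 0,"az": 0},
  {"claw": 1,"tx": 0,"ty": 0,"tz": 0.001,"ax": 0,"ay": 0,"az": 0},
  {"claw": 1,"tx": 0,"ty": 0,"tz": 0,"ax": 0,"ay": 0,"az": 0},
])

```text
clock: 30.05
tcp_pos: [0.5098, 0.0272, 0.2707]
orientation: [-2.282, -2.158, 0.002]
contact_force: [-0.7, 0.8, 0.3]
grip_width: 0.0004
gripper_force: 0.0
```

Emit:
arm_command([
  {"claw": 1,"tx": 0,"ty": 0,"tz": 0.0007,"ax": 0,"ay": 0,"az": 0},
  {"claw": 1,"tx": 0,"ty": 0,"tz": 0.0007,"ax": 0,"ay": 0,"az": 0},
  {"claw": 1,"tx": 0,"ty": 0,"tz": 0.0006,"ax": 0,"ay": 0,"az": 0},
  {"claw": 1,"tx": 0,"ty": 0,"tz": 0,"ax": 0,"ay": 0,"az": 0},
  {"claw": 1,"tx": 0,"ty": 0,"tz": 0,"ax": 0,"ay": 0,"az": 0},
  {"claw": 1,"tx": 0,"ty": 0,"tz": 0,"ax": 0,"ay": 0,"az": 0},
  {"claw": 1,"tx": 0,"ty": 0,"tz": 0,"ax": 0,"ay": 0,"az": 0},
  {"claw": 1,"tx": 0,"ty": 0,"tz": 0,"ax": 0,"ay": 0,"az": 0},
  {"claw": 1,"tx": 0,"ty": 0,"tz": 0,"ax": 0,"ay": 0,"az": 0},
  {"claw": 1,"tx": 0,"ty": 0,"tz": 0,"ax": 0,"ay": 0,"az": 0},
])

```text
clock: 30.88
tcp_pos: [0.5104, 0.0272, 0.2692]
orientation: [2.282, 2.159, 0.0]
contact_force: [0.6, -1.0, 0.3]
grip_width: -0.0004
gripper_force: 0.0
```

```bash
python3 -c "
from h import *
th()"
```

```text
[ 0.6 -1.   0.3] [0.51035959 0.02721108 0.26920675] [-0.0772 -0.048 ]
0.56 y' 93 z 3 r 93 th 0.04
0.92 y' 99 z 8 r 99 th 0.08
```

Emit:
arm_command([
  {"claw": 1,"tx": 0,"ty": 0,"tz": 0.0007,"ax": 0,"ay": 0,"az": 0},
  {"claw": 1,"tx": 0,"ty": 0,"tz": 0.0007,"ax": 0,"ay": 0,"az": 0},
  {"claw": 1,"tx": 0,"ty": 0,"tz": 0.0006,"ax": 0,"ay": 0,"az": 0},
  {"claw": 1,"tx": 0,"ty": 0,"tz": 0,"ax": 0,"ay": 0,"az": 0},
  {"claw": 1,"tx": 0,"ty": 0,"tz": 0,"ax": 0,"ay": 0,"az": 0},
  {"claw": 1,"tx": 0,"ty": 0,"tz": 0,"ax": 0,"ay": 0,"az": 0},
  {"claw": 1,"tx": 0,"ty": 0,"tz": 0,"ax": 0,"ay": 0,"az": 0},
  {"claw": 1,"tx": 0,"ty": 0,"tz": 0,"ax": 0,"ay": 0,"az": 0},
  {"claw": 1,"tx": 0,"ty": 0,"tz": 0,"ax": 0,"ay": 0,"az": 0},
  {"claw": 1,"tx": 0,"ty": 0,"tz": 0,"ax": 0,"ay": 0,"az": 0},
])

```text
clock: 31.92
tcp_pos: [0.5103, 0.0272, 0.2672]
orientation: [2.282, 2.159, 0.0]
contact_force: [0.5, 0.3, 0.5]
grip_width: 0.0003
gripper_force: 0.0
```

Emit:
arm_command([
  {"claw": 1,"tx": 0,"ty": 0,"tz": 0.0005,"ax": 0,"ay": 0,"az": 0},
  {"claw": 1,"tx": 0,"ty": 0,"tz": 0.0005,"ax": 0,"ay": 0,"az": 0},
  {"claw": 1,"tx": 0,"ty": 0,"tz": 0,"ax": 0,"ay": 0,"az": 0},
  {"claw": 1,"tx": 0,"ty": 0,"tz": 0,"ax": 0,"ay": 0,"az": 0},
  {"claw": 1,"tx": 0,"ty": 0,"tz": 0,"ax": 0,"ay": 0,"az": 0},
  {"claw": 1,"tx": 0,"ty": 0,"tz": 0,"ax": 0,"ay": 0,"az": 0},
  {"claw": 1,"tx": 0,"ty": 0,"tz": 0,"ax": 0,"ay": 0,"az": 0},
  {"claw": 1,"tx": 0,"ty": 0,"tz": 0,"ax": 0,"ay": 0,"az": 0},
  {"claw": 1,"tx": 0,"ty": 0,"tz": 0,"ax": 0,"ay": 0,"az": 0},
  {"claw": 1,"tx": 0,"ty": 0,"tz": 0,"ax": 0,"ay": 0,"az": 0},
])

```text
clock: 32.75
tcp_pos: [0.5103, 0.0272, 0.2662]
orientation: [-2.282, -2.159, 0.0]
contact_force: [-0.4, -0.6, 0.8]
grip_width: 0.0004
gripper_force: 0.6
```

Emit:
arm_command([
  {"claw": 1,"tx": 0,"ty": 0,"tz": 0.0005,"ax": 0,"ay": 0,"az": 0},
  {"claw": 1,"tx": 0,"ty": 0,"tz": 0.0005,"ax": 0,"ay": 0,"az": 0},
  {"claw": 1,"tx": 0,"ty": 0,"tz": 0,"ax": 0,"ay": 0,"az": 0},
  {"claw": 1,"tx": 0,"ty": 0,"tz": 0,"ax": 0,"ay": 0,"az": 0},
  {"claw": 1,"tx": 0,"ty": 0,"tz": 0,"ax": 0,"ay": 0,"az": 0},
  {"claw": 1,"tx": 0,"ty": 0,"tz": 0,"ax": 0,"ay": 0,"az": 0},
  {"claw": 1,"tx": 0,"ty": 0,"tz": 0,"ax": 0,"ay": 0,"az": 0},
  {"claw": 1,"tx": 0,"ty": 0,"tz": 0,"ax": 0,"ay": 0,"az": 0},
  {"claw": 1,"tx": 0,"ty": 0,"tz": 0,"ax": 0,"ay": 0,"az": 0},
  {"claw": 1,"tx": 0,"ty": 0,"tz": 0,"ax": 0,"ay": 0,"az": 0},
])

```text
clock: 33.58
tcp_pos: [0.5103, 0.0272, 0.2652]
orientation: [2.282, 2.159, 0.0]
contact_force: [0.2, 1.6, 0.5]
grip_width: -0.0003
gripper_force: 0.0
```

Emit:
arm_command([
  {"claw": 1,"tx": 0,"ty": 0,"tz": 0.0005,"ax": 0,"ay": 0,"az": 0},
  {"claw": 1,"tx": 0,"ty": 0,"tz": 0,"ax": 0,"ay": 0,"az": 0},
  {"claw": 1,"tx": 0,"ty": 0,"tz": 0,"ax": 0,"ay": 0,"az": 0},
  {"claw": 1,"tx": 0,"ty": 0,"tz": 0,"ax": 0,"ay": 0,"az": 0},
  {"claw": 1,"tx": 0,"ty": 0,"tz": 0,"ax": 0,"ay": 0,"az": 0},
  {"claw": 1,"tx": 0,"ty": 0,"tz": 0,"ax": 0,"ay": 0,"az": 0},
  {"claw": 1,"tx": 0,"ty": 0,"tz": 0,"ax": 0,"ay": 0,"az": 0},
  {"claw": 1,"tx": 0,"ty": 0,"tz": 0,"ax": 0,"ay": 0,"az": 0},
  {"claw": 1,"tx": 0,"ty": 0,"tz": 0,"ax": 0,"ay": 0,"az": 0},
  {"claw": 1,"tx": 0,"ty": 0,"tz": 0,"ax": 0,"ay": 0,"az": 0},
])

```text
clock: 34.42
tcp_pos: [0.5103, 0.0272, 0.2647]
orientation: [2.282, 2.159, 0.0]
contact_force: [1.6, -0.3, 1.6]
grip_width: -0.0003
gripper_force: 0.7
```

Tip at 91.7 mm; keep going in 1 mm steps.

Emit:
arm_command([
  {"claw": 1,"tx": 0,"ty": 0,"tz": 0.0005,"ax": 0,"ay": 0,"az": 0},
  {"claw": 1,"tx": 0,"ty": 0,"tz": 0.0003,"ax": 0,"ay": 0,"az": 0},
  {"claw": 1,"tx": 0,"ty": 0,"tz": 0,"ax": 0,"ay": 0,"az": 0},
  {"claw": 1,"tx": 0,"ty": 0,"tz": 0,"ax": 0,"ay": 0,"az": 0},
  {"claw": 1,"tx": 0,"ty": 0,"tz": 0,"ax": 0,"ay": 0,"az": 0},
  {"claw": 1,"tx": 0,"ty": 0,"tz": 0,"ax": 0,"ay": 0,"az": 0},
  {"claw": 1,"tx": 0,"ty": 0,"tz": 0,"ax": 0,"ay": 0,"az": 0},
  {"claw": 1,"tx": 0,"ty": 0,"tz": 0,"ax": 0,"ay": 0,"az": 0},
  {"claw": 1,"tx": 0,"ty": 0,"tz": 0,"ax": 0,"ay": 0,"az": 0},
  {"claw": 1,"tx": 0,"ty": 0,"tz": 0,"ax": 0,"ay": 0,"az": 0},
])

```text
clock: 35.25
tcp_pos: [0.5103, 0.0271, 0.2641]
orientation: [-2.282, -2.159, -0.0]
contact_force: [-1.7, -0.8, 6.0]
grip_width: -0.0
gripper_force: 2.7
```

```bash
python3 -c "
from h import *
th()"
```

```text
[-1.7 -0.8  6. ] [0.51032863 0.0271423  0.26407494] [-0.0771 -0.048 ]
0.6 y' 89 z 2 r 89 th 0.02
0.81 y' 99 z 3 r 99 th 0.03
```

Emit:
arm_command([
  {"claw": 1,"tx": 0,"ty": 0,"tz": 0.0003,"ax": 0,"ay": 0,"az": 0},
  {"claw": 1,"tx": 0,"ty": 0,"tz": 0.0003,"ax": 0,"ay": 0,"az": 0},
  {"claw": 1,"tx": 0,"ty": 0,"tz": 0,"ax": 0,"ay": 0,"az": 0},
  {"claw": 1,"tx": 0,"ty": 0,"tz": 0,"ax": 0,"ay": 0,"az": 0},
  {"claw": 1,"tx": 0,"ty": 0,"tz": 0,"ax": 0,"ay": 0,"az": 0},
  {"claw": 1,"tx": 0,"ty": 0,"tz": 0,"ax": 0,"ay": 0,"az": 0},
  {"claw": 1,"tx": 0,"ty": 0,"tz": 0,"ax": 0,"ay": 0,"az": 0},
  {"claw": 1,"tx": 0,"ty": 0,"tz": 0,"ax": 0,"ay": 0,"az": 0},
  {"claw": 1,"tx": 0,"ty": 0,"tz": 0,"ax": 0,"ay": 0,"az": 0},
  {"claw": 1,"tx": 0,"ty": 0,"tz": 0,"ax": 0,"ay": 0,"az": 0},
])

```text
clock: 36.28
tcp_pos: [0.5103, 0.0271, 0.2637]
orientation: [-2.282, -2.158, -0.0]
contact_force: [-3.4, -0.2, 8.3]
grip_width: 0.0001
gripper_force: 4.5
```

Emit:
arm_command([
  {"claw": 1,"tx": 0,"ty": 0,"tz": 0.0003,"ax": 0,"ay": 0,"az": 0},
  {"claw": 1,"tx": 0,"ty": 0,"tz": 0.0003,"ax": 0,"ay": 0,"az": 0},
  {"claw": 1,"tx": 0,"ty": 0,"tz": 0.0002,"ax": 0,"ay": 0,"az": 0},
  {"claw": 1,"tx": 0,"ty": 0,"tz": 0,"ax": 0,"ay": 0,"az": 0},
  {"claw": 1,"tx": 0,"ty": 0,"tz": 0,"ax": 0,"ay": 0,"az": 0},
  {"claw": 1,"tx": 0,"ty": 0,"tz": 0,"ax": 0,"ay": 0,"az": 0},
  {"claw": 1,"tx": 0,"ty": 0,"tz": 0,"ax": 0,"ay": 0,"az": 0},
  {"claw": 1,"tx": 0,"ty": 0,"tz": 0,"ax": 0,"ay": 0,"az": 0},
  {"claw": 1,"tx": 0,"ty": 0,"tz": 0,"ax": 0,"ay": 0,"az": 0},
  {"claw": 1,"tx": 0,"ty": 0,"tz": 0,"ax": 0,"ay": 0,"az": 0},
])

```text
clock: 37.12
tcp_pos: [0.5103, 0.0271, 0.2634]
orientation: [-2.282, -2.158, -0.001]
contact_force: [-5.4, 0.0, 14.9]
grip_width: 0.0001
gripper_force: 7.4
```

Emit:
arm_command([
  {"claw": 1,"tx": 0,"ty": 0,"tz": -0.0005,"ax": 0,"ay": 0,"az": 0},
  {"claw": 1,"tx": 0,"ty": 0,"tz": -0.0005,"ax": 0,"ay": 0,"az": 0},
  {"claw": 1,"tx": 0,"ty": 0,"tz": -0.001,"ax": 0,"ay": 0,"az": 0},
  {"claw": 1,"tx": 0,"ty": 0,"tz": -0.002,"ax": 0,"ay": 0,"az": 0},
  {"claw": 1,"tx": 0,"ty": 0,"tz": -0.005,"ax": 0,"ay": 0,"az": 0},
  {"claw": 1,"tx": 0,"ty": 0,"tz": -0.015,"ax": 0,"ay": 0,"az": 0},
  {"claw": 1,"tx": 0,"ty": 0,"tz": -0.03,"ax": 0,"ay": 0,"az": 0},
  {"claw": 1,"tx": 0,"ty": 0,"tz": -0.03,"ax": 0,"ay": 0,"az": 0},
  {"claw": 1,"tx": 0,"ty": 0,"tz": -0.03,"ax": 0,"ay": 0,"az": 0},
  {"claw": 1,"tx": 0,"ty": 0,"tz": -0.015,"ax": 0,"ay": 0,"az": 0},
])

```text
clock: 37.95
tcp_pos: [0.511, 0.0268, 0.395]
orientation: [2.281, 2.157, 0.006]
contact_force: [1.4, -0.1, -1.3]
grip_width: -0.0001
gripper_force: 0.0
```

Run:
```python
from h import *
th()
look('side','s9',[('tip_of','plain_end'),('tip_of','end_stop'),('tip_of','roller')])
```

```text
[ 1.4 -0.1 -1.3] [0.51104347 0.02677195 0.39502523] [-0.0768 -0.0473]
0.61 y' 92 z -0 r 92 th -0.00
0.71 y' 97 z 2 r 97 th 0.02
side tip_of plain_end 0.77 [ 0.5489 -0.1646  0.055 ]
side tip_of roller 0.87 [ 0.5528 -0.0637  0.0571]
```

```bash
python3 -c "
from h import *
print(r.hand_in())"
```

```text
the job is handed in; nothing more can be done
None
```

I handed the job in at about 38 s: the roller is seated in both vees with its plain end on the stop, and the clamp is closed on it at about 0 rad. The foot was pressed with an estimated 27 N. The hand-in gave no verdict, so a pass isn't confirmed.

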